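# Pack the cup carrier and slide it under the desk riser

## Robot

A 6-joint arm with a two-finger parallel gripper is mounted at the origin on a cart in front of the work surface, level with it; the furniture and walls round the work are solid. World frame = base frame: x ahead of the robot, y to its left, z up, the work surface at z = 0. Lengths are in m, angles in rad, forces in N, time in s.
With the tool pointing down it reaches from about 0.3 to 0.875 m from the base axis. Payload 6.4 kg.
Tool frame: the origin (TCP) lies between the finger pads; the fingertips stand 8 mm ahead of it and the grasp point (between the pads) lies 11 mm behind it (ctrl.finger_overhang is the distance from the TCP to the fingertips, in m); z points along the fingers, y is the line along which they close (so a half turn about z gives the same grasp; the last joint's range is limited). The gripper opens to 85 mm and grips with 20 to 120 N. Pads are 22 mm wide; open, the fingers measure 114 mm over their backs; the gripper's body (76 mm by 85 mm) begins 54 mm behind the grasp point. The pads swing forward as they close: fully open they stand 13 mm farther back than shut.
Start: joints at [-1.41, 0.181, 1.607, -0, 1.354, -0.206], TCP at [0.206, -0.537, 0.239] pointing down, gripper open.
Joint ranges: [-2.99, 2.99], [-0.89, 2.07], [0.3, 2.58], [-1.14, 4.28], [0, 2.63], [-3.12, 3.12]. Speed limits (rad/s): [2.57, 2.57, 3.01, 3.14, 3.14, 3.14].

## Interface

Orientations are given as a unit quaternion [w, x, y, z].
In Python, from bench import ctrl, camera gives the robot as it stands.
- The arm moves only by the shell command python3 -m pendant 'ROWS' [OPENING]. ROWS is JSON, a list of rows, each a list of 6 numbers: the shift along the world's x, y, z normalised to -1 to 1, where 1 is 200 mm, then the turn, a rotation vector about the world's x, y, z normalised to -1 to 1, where 1 is pi/2 rad. In form: [[dx, dy, dz, rx, ry, rz], ...]. A call has exactly 10 rows; each row shifts and turns the commanded pose from where the row before left it; what a row does not reach is not made up. A row lasts 1/8 s, in which the tool goes at most 62.5 mm and 10.7 degrees, less where a joint would pass 70% of its speed; a pose out of reach is approached as far as the arm can. A call with a number of a shift or a turn outside -1 to 1 is refused whole. A call with a gripper value outside its range is refused whole. OPENING is the opening, from -1 (shut) to 1 (fully open), set as the call begins (- or left out, the last holds). The fingers move at their own pace and stop on an object; the grip force is fixed at half the most. Time passes only in rows, so rows that do not move let the fingers close, or fill a call up. It gives the time, the measured TCP pose, the force, the opening and the grip force at its end, in the units of the state.
- ctrl.get_obs(): the state, without advancing time (a new reading comes with each control period).
- camera(name): name is "scene" or "top" or "wrist"; returns a dict with "color" (420x560x3 uint8, blue, green, red), "fx", "fy", "cx", "cy" (pixels), "xyz" and "rotation" of the camera in the world; the wrist camera has in their place "hand_eye" (4x4, takes a point from camera to tool coordinates, whose origin is the TCP and whose axes are the flange's). Camera axes: x right, y down, z forward; pixel columns grow to the right and rows downward; lengths in m; the calibration is good to about 2 mm. A picture is of the moment at which its call begins: read the wrist's pose just before it. There is no depth.
- ctrl.hand_in(): hands the job in; it is judged then, once.
The state is a dict: "time_s": time; "q": joint angles; "dq": joint speeds; "joint_efforts": joint torques, N m; "eef_pos": TCP position; "eef_rot": TCP orientation; "wrist_force": force on the tool from outside, world axes, zero at the start; "torque": the same for the moment, N m; "opening": opening from 0.0 (shut) to 1.0 (fully open); "grasp_force": force on a finger pad.
Only numpy, scipy, OpenCV 4.12 (cv2) and the standard library are available. Lean on these libraries where they do the work, as an engineer would, in place of code of your own. Each camera call takes 0.05 s, during which the arm holds its last target. There are 200 camera calls.

## Task

Move the empty cup without a lid from the grey carrier tray to the square wooden dish, upright; then stand the two to four loose lidded cups from the front right of the desk (not the stock ranked behind them) upright in the carrier and put the white divider blade down in the slot along its middle until its foot is on the carrier's floor, while the carrier still stands well out in front of the riser. Then slide the loaded carrier along the desk under the riser, square and midway between the legs, until its front wall is just under the riser's front edge (at most 3 cm in) with the handle left outside; neither the carrier nor its load may press on the riser, and the other things on the desk stay where they are.

Things in the scene. Friction and masses are not known exactly. Their poses are not given: they have to be found in the camera images.
- tray: grey carrier tray, loose, 0.45 kg, 136 mm (its x) by 200 mm (its y); floor and walls 4 mm thick, walls 24 mm high. Origin: centre of its underside; x points away from the handle, z up. Two cups fit on each side of the slot, at about x = +-32, y = +-55 mm
- tray_handle (a point): grip point of the tray's handle: an upright fin, 40 mm long (tray x), 14 mm thick (tray y), its top 85 mm above the desk, on a low neck; the point lies 118 mm in front of the tray's origin (at x = -118), at a height of 70 mm
- tray_front (a point): middle of the outer face of the tray's front wall (the handle side), 68 mm in front of the tray's origin, axes as the tray
- tray_slot (a point): middle of the divider slot, on the upper face of the tray's floor; axes as the tray. The slot runs along x, held by a pair of guide ribs at each end (14 mm long, at x = +-56 mm), 9 mm wide, flared to about 25 mm at its mouth 48 mm above the desk
- riser: light wooden desk riser, fixed: a board 170 mm deep (its x), 312 mm wide (its y) and 14 mm thick on two side legs, underside 106 mm above the desk, 280 mm free between the legs; a small rail under the back edge reaches 10 mm lower. Origin: on the desk, under the middle of the front edge; x points from its front to its back
- riser_edge (a point): middle of the riser's front edge, on the lower side of the board; axes as the riser (x inwards)
- divider: white flat divider blade, 118 mm long (its x), 5 mm thick (its y), 56 mm high, with a tab 44 mm long in the middle that makes it 88 mm high in all; about 60 g. Origin: middle of the foot edge; z points up to the tab. At the start it stands upright in the slotted wooden stand. Standing on the tray floor its top is 92 mm above the desk
- divider_tab (a point): grip point in the middle of the divider's tab, 77 mm above its foot, to be gripped across the 5 mm thickness (its y)
- stand: wooden stand of the divider, loose, 0.5 kg, 142 (x) by 70 by 12 mm with two pairs of guide ribs up to 46 mm height (slot 9 mm wide along x); the divider stands on its upper face, 12 mm above the desk. Origin: centre of the underside
- dish: shallow square wooden dish, fixed, on the left, 110 by 110 mm, 14 mm high, walls and floor 4 mm thick. Origin: centre of the underside
- open_cup: empty clear cup without lid, 57 mm across, 63 mm high, about 30 g; origin: centre of its underside, z up. Stands at the start in the tray, on the left of the slot
- cup0: cup with a lid, one of up to four alike (absent ones are None), 58 mm across, 65 mm high, about 60 g; origin: centre of its underside, z up. Stands at the start at the front right of the desk, in front of a ranked stock of like cups that are fixed and stay
- cup1: cup with a lid, one of up to four alike (absent ones are None), 58 mm across, 65 mm high, about 60 g; origin: centre of its underside, z up. Stands at the start at the front right of the desk, in front of a ranked stock of like cups that are fixed and stay
- cup2: cup with a lid, one of up to four alike (absent ones are None), 58 mm across, 65 mm high, about 60 g; origin: centre of its underside, z up. Stands at the start at the front right of the desk, in front of a ranked stock of like cups that are fixed and stay
- cup3: cup with a lid, one of up to four alike (absent ones are None), 58 mm across, 65 mm high, about 60 g; origin: centre of its underside, z up. Stands at the start at the front right of the desk, in front of a ranked stock of like cups that are fixed and stay
- bottle: water bottle, 53 mm across, 184 mm high, loose, back left of the desk; leave alone; origin: centre of its underside
- stapler: stapler, 133 mm long, loose, left of the desk; leave alone; origin: centre of its underside
- card_box: small box of cards, 22x90x60 mm, loose, standing at the front right of the desk; leave alone; origin: centre of its underside
Not all that is in view belongs to the job. Leave any blue look-alike of the cup1 alone.

How it is judged:
On the way, in this order (a step that is already met when the one before it is completed fails the run):
1. the cup without a lid stands in the dish, the carrier still standing out in front of the riser (x of open_cup in the frame of dish between -0.04 and 0.04 m and y of open_cup in the frame of dish between -0.04 and 0.04 m and z of open_cup in the frame of dish below 0.012 m and angle between open_cup's own z axis and vertical below 0.15 rad and x of tray_front in the frame of riser_edge below -0.12 m), for 0.2 s.
2. every lidded cup stands upright in the carrier and the divider is fully down in the slot, the carrier still out in front of the riser (x of cup0 in the frame of tray between -0.05 and 0.05 m and y of cup0 in the frame of tray between -0.085 and 0.085 m and z of each of cup0, cup1, cup2, cup3 in the frame of tray below 0.012 m and angle between each of cup0, cup1, cup2, cup3, divider's own z axis and vertical below 0.15 rad and x of cup1 in the frame of tray between -0.05 and 0.05 m and y of cup1 in the frame of tray between -0.085 and 0.085 m and x of cup2 in the frame of tray between -0.05 and 0.05 m and y of cup2 in the frame of tray between -0.085 and 0.085 m and x of cup3 in the frame of tray between -0.05 and 0.05 m and y of cup3 in the frame of tray between -0.085 and 0.085 m and x of divider in the frame of tray_slot between -0.012 and 0.012 m and y of divider in the frame of tray_slot between -0.006 and 0.006 m and z of divider in the frame of tray_slot below 0.004 m and angle between the x axis of divider and the x axis of tray, either way round below 0.1 rad and x of tray_front in the frame of riser_edge below -0.12 m), for 0.2 s.
At the end, for the whole second after the job is handed in: Open cup upright in the dish; lidded cups upright in the carrier; divider foot within 4 mm of the carrier floor; carrier flat on the desk, front wall 0 to 30 mm behind the riser's front edge, within 30 mm of the middle and 0.12 rad of square; all at rest (x of open_cup in the frame of dish between -0.04 and 0.04 m and y of open_cup in the frame of dish between -0.04 and 0.04 m and z of open_cup in the frame of dish below 0.012 m and angle between each of open_cup, cup0, cup1, cup2, cup3, divider's own z axis and vertical below 0.15 rad and x of cup0 in the frame of tray between -0.05 and 0.05 m and y of cup0 in the frame of tray between -0.085 and 0.085 m and z of each of cup0, cup1, cup2, cup3 in the frame of tray below 0.012 m and x of cup1 in the frame of tray between -0.05 and 0.05 m and y of cup1 in the frame of tray between -0.085 and 0.085 m and x of cup2 in the frame of tray between -0.05 and 0.05 m and y of cup2 in the frame of tray between -0.085 and 0.085 m and x of cup3 in the frame of tray between -0.05 and 0.05 m and y of cup3 in the frame of tray between -0.085 and 0.085 m and x of divider in the frame of tray_slot between -0.012 and 0.012 m and y of divider in the frame of tray_slot between -0.006 and 0.006 m and z of divider in the frame of tray_slot below 0.004 m and angle between the x axis of divider and the x axis of tray, either way round below 0.1 rad and x of tray_front in the frame of riser_edge between 0 and 0.03 m and y of tray_front in the frame of riser_edge between -0.03 and 0.03 m and angle between the x axis of tray and the x axis of riser, either way round below 0.12 rad and height (world z) of tray below 0.004 m and angle between tray's own z axis and vertical below 0.03 rad and linear speed of each of cup0, cup1, cup2, cup3, tray, divider, open_cup below 0.02 m/s); the robot touches nothing.
It fails at once if a lidded cup presses against the riser (over 2 N) (contact force between any of cup0, cup1, cup2, cup3 and riser above 2 N).
It fails at once if the divider presses against the riser (over 2 N) (contact force between divider and riser above 2 N).
It fails at once if the carrier presses against the riser (over 3 N) (contact force between tray and riser above 3 N).
It fails at once if the carrier is lifted off the desk by more than 25 mm instead of slid (height (world z) of tray above 0.025 m).
It fails at once if the bottle, stapler or card box is moved by more than 40 mm (distance of any of bottle, card_box, stapler from where it was at the start of the episode above 0.04 m).
Of cup0, cup1, cup2, cup3 only 2 to 4 are there at a start; the rules pass over those that are not, and their reading is None.
At some moment in a run one of stand may be knocked a few centimetres aside while the robot is not near it.
It also fails if it takes over 210 s, if anything falls off the work surface, if the arm or the gripper's body presses on something with over 40 N, if the wrist force passes 120 N, or if a joint passes its speed limit or range.

## Working session

There is one attempt and no reset: what is moved stays moved. The work goes in short steps, Python scripts to look and compute and a shell command to move; the robot and the scene stay as the last step left them, time stands still between calls to the robot, and variables do not carry over. Pictures are saved under pics/ and viewed, at most 14 in all, crops included, and the job is handed in when it is done.

```bash
ls; mkdir -p pics; python3 - <<'E'
from bench import ctrl,camera
import cv2,json
for n in("scene","top"):
    c=camera(n); cv2.imwrite(f"pics/{n}0.png",cv2.resize(c["color"],(800,600),interpolation=cv2.INTER_CUBIC))
    print(n,c["fx"],c["fy"],c["cx"],c["cy"],c["xyz"],c["rotation"])
o=ctrl.get_obs();print(o)
print(camera("wrist")["hand_eye"])
E
```

```text
pics
scene 415.1676838846494 415.1676838846494 283.3042801491205 205.29145356484293 [-0.13450889  1.10072397  0.69036402] [ 0.14543667 -0.23829682  0.82041552 -0.49898014]
top 491.21500395176486 491.21500395176486 277.8822571223496 205.6690929507278 [0.25904079 0.08383099 1.5337812 ] [ 0.06913526 -0.69600954  0.71288738 -0.05081952]
{'time_s': 0.1, 'q': array([-1.41033734e+00,  1.81489092e-01,  1.60792817e+00, -1.47344609e-05,
        1.35380213e+00, -2.06324375e-01]), 'dq': array([ 0.00013101, -0.0018266 , -0.00222423, -0.00068451,  0.00174128,
        0.00019112]), 'joint_efforts': array([ 1.05218882e-03, -4.45869613e+01, -3.52244711e+01, -2.71429271e-04,
        4.05268162e-03, -6.93355560e-06]), 'eef_pos': array([ 0.20612125, -0.53625337,  0.23845193]), 'eef_rot': array([-8.13323031e-04,  9.83230209e-01,  1.82366925e-01,  1.14598987e-05]), 'wrist_force': array([-0.37288077, -0.10034596,  0.10783481]), 'torque': array([-0.09518538,  0.01402617, -0.01251217]), 'grasp_force': 0.0, 'opening': 1.0030327626960118}
[[-5.91805881e-04 -9.54544167e-01 -2.98068925e-01  7.68009302e-02]
 [ 9.99999025e-01 -1.88011756e-04 -1.38337057e-03 -2.54057432e-04]
 [ 1.26444785e-03 -2.98069453e-01  9.54543348e-01 -1.35437496e-01]
 [ 0.00000000e+00  0.00000000e+00  0.00000000e+00  1.00000000e+00]]
```

View pics/scene0.png

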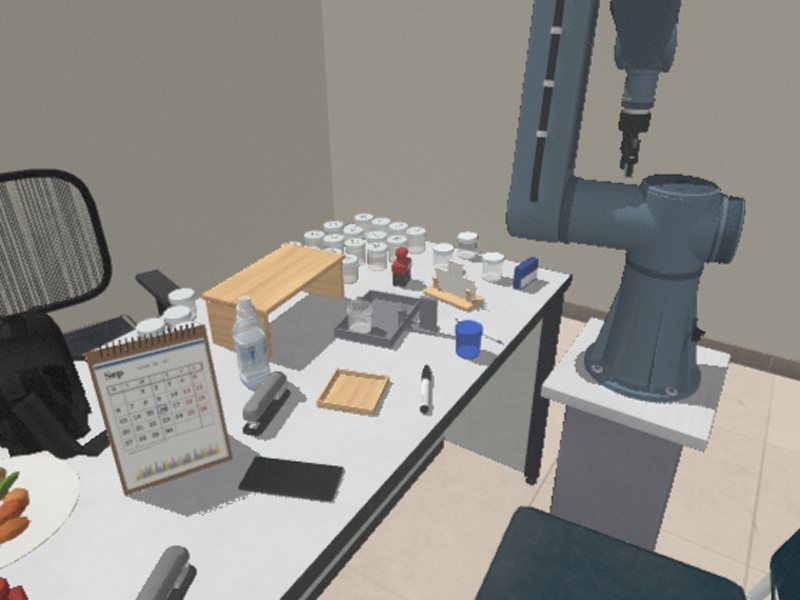

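View pics/top0.png

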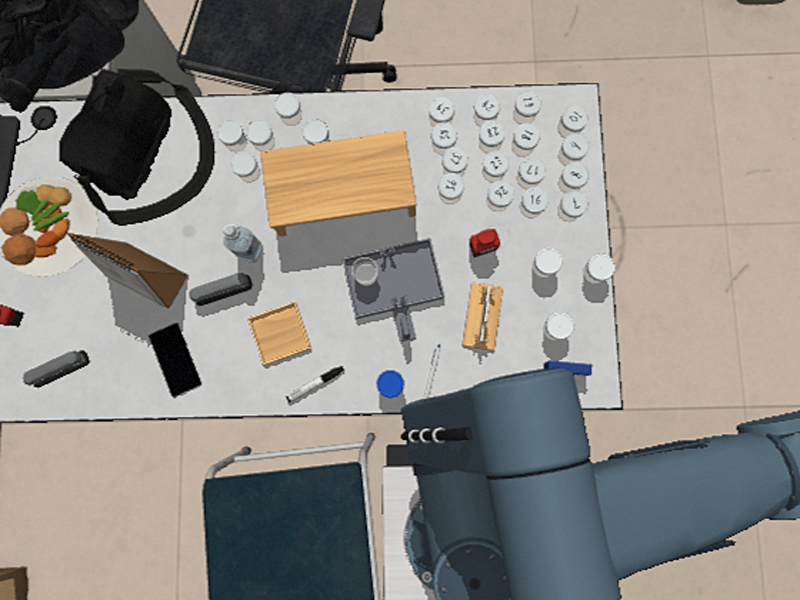

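The top view shows three loose lidded cups at (547,263), (600,268) and (559,326). The stock behind them is ranked and ends at y≈210 px. The blue decoy is at (390,384), the open cup at (366,271) in the tray, the dish at (280,334) and the stand at (483,317). An enlarged crop should confirm this.

```bash
cat > h.py <<'E'
from bench import ctrl,camera
import cv2,numpy as np
from scipy.spatial.transform import Rotation as R
def quat(q): return R.from_quat(np.roll(q,-1))
def pose(c,o=None):
    if "hand_eye" in c:
        T=np.eye(4);T[:3,:3]=quat(o["eef_rot"]).as_matrix();T[:3,3]=o["eef_pos"];T=T@c["hand_eye"];return T[:3,:3],T[:3,3]
    r=np.asarray(c["rotation"]);return (quat(r).as_matrix() if r.shape==(4,) else r),np.asarray(c["xyz"])
def snap(n,f=None):
    o=ctrl.get_obs();c=camera(n);M,t=pose(c,o)
    np.savez(f"pics/{f or n}.npz",M=M,t=t,k=[c["fx"],c["fy"],c["cx"],c["cy"]],img=c["color"])
def w(f,u,v,z):
    d=np.load(f"pics/{f}.npz");fx,fy,cx,cy=d["k"];r=d["M"]@[(u-cx)/fx,(v-cy)/fy,1];t=d["t"]
    return (t+r*(z-t[2])/r[2])[:2].round(4)
def p(f,X):
    d=np.load(f"pics/{f}.npz");fx,fy,cx,cy=d["k"];q=d["M"].T@(np.array(X)-d["t"]);return [fx*q[0]/q[2]+cx,fy*q[1]/q[2]+cy]
def crop(f,u,v,ww,hh,s,out):
    im=np.load(f"pics/{f}.npz")["img"][v:v+hh,u:u+ww];cv2.imwrite(f"pics/{out}.png",cv2.resize(im,None,fx=s,fy=s,interpolation=cv2.INTER_CUBIC))
E
python3 - <<'E'
from h import *
snap("top","t0")
crop("t0",170,135,266,150,3,"t0c")
for u,v,z in((547,263,.065),(600,268,.065),(559,326,.065),(366,271,.063),(280,334,.014)): print(w("t0",u*.7,v*.7,z))
E
```

```text
[ 0.5695 -0.2013]
[ 0.5556 -0.3124]
[ 0.4341 -0.2186]
[0.5631 0.1846]
[0.4378 0.3783]
```

View pics/t0c.png

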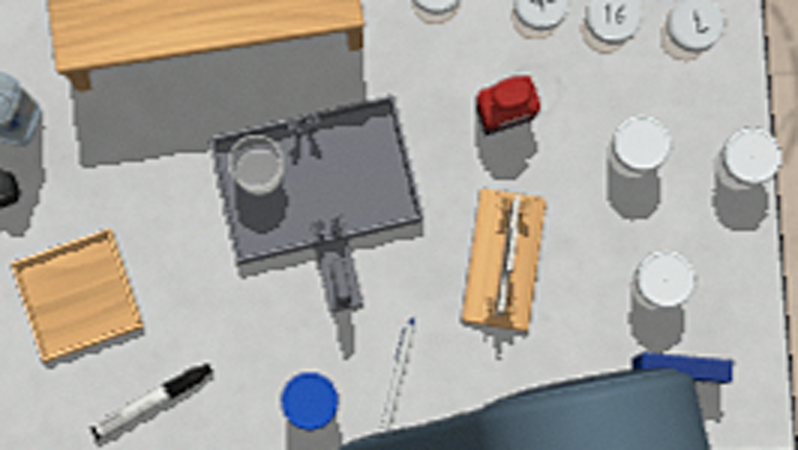

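```bash
python3 - <<'E'
from h import *
c=lambda x,y,z:w("t0",170+x/3,135+y/3,z)
def show(n,pts,z):
    P=[c(x,y,z) for x,y in pts];print(n,[list(map(float,q)) for q in P],np.mean(P,0).round(4))
show("tray rim TL TR BR BL",[(213,137),(394,98),(422,218),(238,262)],.024)
show("fin top",[(340,278)],.085)
show("riser top front L R",[(57,66),(363,23)],.12)
show("stand TL TR BR BL",[(482,189),(545,196),(527,331),(462,322)],.012)
show("div tab?",[(519,194),(500,310)],.07)
show("dish",[(13,264),(108,231),(142,328),(45,362)],.014)
show("cups",[(642,143),(751,155),(665,278)],.065)
show("open",[(257,164)],.063)
E
```

```text
tray rim TL TR BR BL [[0.6015, 0.2349], [0.6382, 0.0436], [0.5095, 0.0184], [0.4683, 0.2101]] [0.5544 0.1267]
fin top [[0.4413, 0.104]] [0.4413 0.104 ]
riser top front L R [[0.6564, 0.3803], [0.6917, 0.0747]] [0.674  0.2275]
stand TL TR BR BL [[0.5406, -0.0459], [0.5314, -0.1113], [0.3907, -0.0862], [0.4016, -0.0198]] [ 0.4661 -0.0658]
div tab? [[0.5238, -0.0779], [0.4072, -0.0539]] [ 0.4655 -0.0659]
dish [[0.4736, 0.4469], [0.506, 0.3471], [0.4032, 0.3114], [0.3705, 0.4121]] [0.4383 0.3794]
cups [[0.5739, -0.2049], [0.5585, -0.3136], [0.4357, -0.2198]] [ 0.5227 -0.2461]
open [[0.5632, 0.1862]] [0.5632 0.1862]
```

Tray: (0.554, 0.127), yaw 11.3°. Riser: edge (0.674, 0.2275), yaw 6.6°. Dish: (0.438, 0.379). I'll move above the open cup first.

```bash
python3 -m pendant '[[0.09,0.18,0,0,0,-0.0055],[0.09,0.18,0,0,0,-0.0055],[0.09,0.18,0,0,0,-0.0055],[0.09,0.18,0,0,0,-0.0055],[0.09,0.18,0,0,0,-0.0055],[0.09,0.18,0,0,0,-0.0055],[0.09,0.18,0,0,0,-0.0055],[0.09,0.18,0,0,0,-0.0055],[0.09,0.18,0,0,0,-0.0055],[0.09,0.18,0,0,0,-0.0055]]' 1 && python3 -m pendant '[[0.09,0.18,0,0,0,-0.0055],[0.09,0.18,0,0,0,-0.0055],[0.09,0.18,0,0,0,-0.0055],[0.09,0.18,0,0,0,-0.0055],[0.09,0.18,0,0,0,-0.0055],[0.09,0.18,0,0,0,-0.0055],[0.09,0.18,0,0,0,-0.0055],[0.09,0.18,0,0,0,-0.0055],[0.08,0.18,0,0,0,-0.0055],[0,0,0,0,0,0]]'; python3 - <<'E'
from h import *
snap("wrist","w1");crop("w1",0,0,560,420,1.4286,"w1")
o=ctrl.get_obs();print(o["eef_pos"],quat(o["eef_rot"]).as_matrix().round(3),o["q"])
E
```

```text
time_s: 1.45
eef_pos: [0.3866, -0.1755, 0.2393]
eef_rot: [0.0, 0.99, 0.14, 0.0]
wrist_force: [1.1, 0.4, 0.0]
opening: 1.0
grasp_force: 0.0
time_s: 2.7
eef_pos: [0.5465, 0.1493, 0.2388]
eef_rot: [-0.0, 0.995, 0.103, -0.0]
wrist_force: [0.2, -0.6, 0.5]
opening: 0.999
grasp_force: 0.0
[0.54598487 0.14802024 0.23874963] [[ 0.979  0.204 -0.001]
 [ 0.204 -0.979 -0.   ]
 [-0.001  0.    -1.   ]] [ 5.51163586e-02  1.61406084e-01  1.63050045e+00 -2.70242078e-04
  1.35076197e+00  1.42103311e+00]
```

View pics/w1.png

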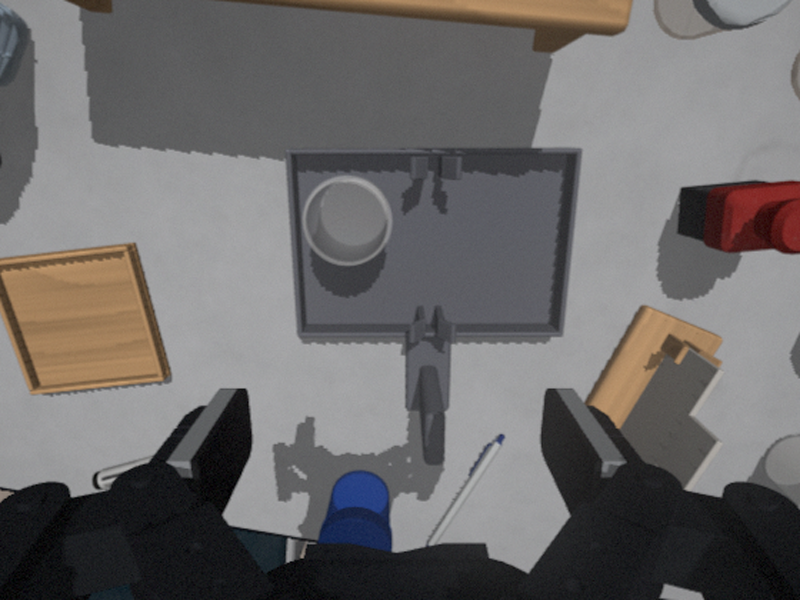

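```bash
python3 - <<'E'
from h import *
c=lambda x,y,z:w("w1",x*.7,y*.7,z)
P=np.array([c(287,149,.024),c(581,148,.024),c(563,336,.024),c(301,337,.024)]);print(P,P.mean(0))
print("yaw",[np.degrees(np.arctan2(*(a-b)[[0,1]]*[-1,1])) for a,b in((P[0],P[1]),(P[3],P[2]))])
print("sizes",np.linalg.norm(P[0]-P[1]),np.linalg.norm(P[1]-P[2]))
print("cup",c(347,221,.067),"fin",c(432,370,.085),c(434,450,.085))
D=np.array([c(-2,260,.014),c(135,244,.014),c(169,382,.014),c(35,394,.014)]);print("dish",D,D.mean(0))
print("slot",c(436,167,.048),c(431,330,.048))
E
```

```text
[[0.6026 0.2366]
 [0.6434 0.0435]
 [0.5112 0.0145]
 [0.4702 0.2073]] [0.55685  0.125475]
yaw [np.float64(11.93052233181421), np.float64(12.005429167722315)]
sizes 0.19736324379174555 0.13534341505961786
cup [0.5703 0.1858] fin [0.4913 0.1152] [0.4342 0.1006]
dish [[0.4806 0.4367]
 [0.5133 0.3381]
 [0.4061 0.3059]
 [0.3733 0.4107]] [0.443325 0.37285 ]
slot [0.6122 0.1379] [0.5043 0.1163]
```

Tray is at (0.557, 0.126), yaw 11.9°, the cup at (0.569, 0.186) and the dish at (0.441, 0.376). Picking the open cup now.

```bash
python3 -m pendant '[[0.06,0.1,0,0,0,0],[0.06,0.09,-0.08,0,0,0],[0,0,-0.15,0,0,0],[0,0,-0.15,0,0,0],[0,0,-0.15,0,0,0],[0,0,-0.15,0,0,0],[0,0,-0.12,0,0,0],[0,0,-0.1,0,0,0],[0,0,-0.08,0,0,0],[0,0,0,0,0,0]]' && python3 -m pendant '[[0,0,0,0,0,0],[0,0,0,0,0,0],[0,0,0,0,0,0],[0,0,0,0,0,0],[0,0,0,0,0,0],[0,0,0,0,0,0],[0,0,0,0,0,0],[0,0,0,0,0,0],[0,0,0,0,0,0],[0,0,0,0,0,0]]' -1
```

```text
time_s: 4.0
eef_pos: [0.5693, 0.1848, 0.0421]
eef_rot: [0.0, 0.995, 0.101, -0.001]
wrist_force: [-0.4, -0.3, -0.0]
opening: 0.996
grasp_force: 0.0
time_s: 5.25
eef_pos: [0.5718, 0.1855, 0.0451]
eef_rot: [-0.0, 0.995, 0.101, 0.002]
wrist_force: [1.2, 0.7, 6.5]
opening: 0.637
grasp_force: 63.6
```

```bash
python3 -m pendant '[[0,0,0.1,0,0,0],[0,0,0.15,0,0,0],[0,0,0.15,0,0,0],[-0.15,0.05,0,0,0,0],[-0.15,0.1,0,0,0,0],[-0.15,0.15,0,0,0,0],[-0.1,0.15,0,0,0,0],[-0.1,0.15,0,0,0,0],[0,0.15,0,0,0,0],[0,0.15,0,0,0,0]]' && python3 -m pendant '[[0,0.055,0,0,0,0],[0,0,0,0,0,0],[0,0,-0.1,0,0,0],[0,0,-0.1,0,0,0],[0,0,-0.08,0,0,0],[0,0,-0.06,0,0,0],[0,0,-0.04,0,0,0],[0,0,0,0,0,0],[0,0,0,0,0,0],[0,0,0,0,0,0]]'
```

```text
time_s: 6.5
eef_pos: [0.4399, 0.3664, 0.1246]
eef_rot: [-0.0, 0.995, 0.101, 0.0]
wrist_force: [0.5, -0.3, -1.0]
opening: 0.635
grasp_force: 63.3
time_s: 7.75
eef_pos: [0.4406, 0.3765, 0.0479]
eef_rot: [-0.0, 0.995, 0.101, 0.001]
wrist_force: [0.4, 1.0, -0.5]
opening: 0.638
grasp_force: 63.3
```

```bash
python3 - <<'E'
from h import *
snap("top","t1");crop("t1",130,150,200,150,4,"t1c")
o=ctrl.get_obs();print(o["eef_pos"],o["wrist_force"])
E
```

```text
[0.44054329 0.37649511 0.04784363] [-0.30778291  0.39945689 -0.94072228]
```

View pics/t1c.png

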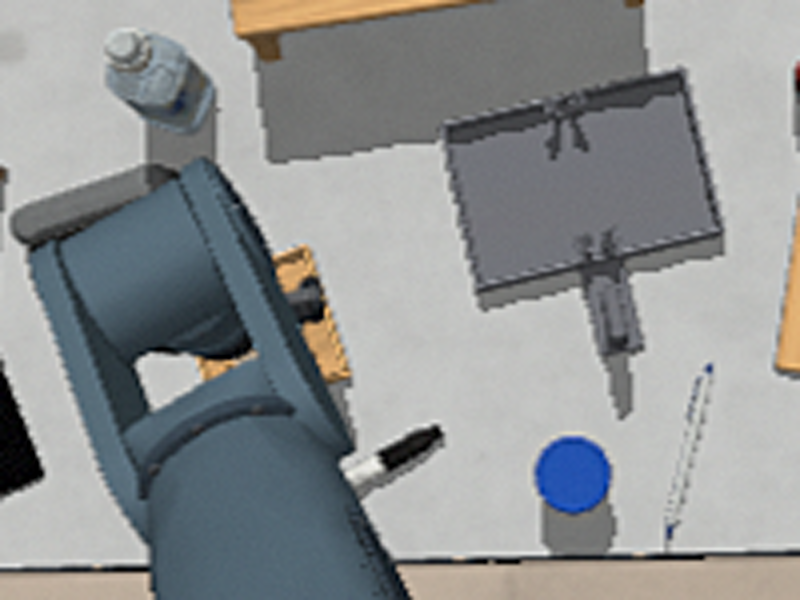

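The cup is clear of the tray, the tray has not moved, and the gripper is inside the dish outline. I'll lower 3 mm, release, and go look at the lidded cups.

```bash
python3 -m pendant '[[0,0,-0.016,0,0,0],[0,0,0,0,0,0],[0,0,0,0,0,0],[0,0,0,0,0,0],[0,0,0,0,0,0],[0,0,0,0,0,0],[0,0,0,0,0,0],[0,0,0,0,0,0],[0,0,0,0,0,0],[0,0,0,0,0,0]]' && python3 -m pendant '[[0,0,0,0,0,0],[0,0,0,0,0,0],[0,0,0,0,0,0],[0,0,0,0,0,0],[0,0,0.05,0,0,0],[0,0,0.15,0,0,0],[0,0,0.2,0,0,0],[0,0,0.2,0,0,0],[0,0,0.2,0,0,0],[0,0,0.2,0,0,0]]' 0.8 && python3 -m pendant '[[0,-0.2,0,0,0,0],[0,-0.25,0,0,0,0],[0,-0.25,0,0,0,0],[0,-0.25,0,0,0,0],[0,-0.25,0,0,0,0],[0,-0.25,0,0,0,0],[0,-0.25,0,0,0,0],[0,-0.25,0,0,0,0],[0,-0.25,0,0,0,0],[0,-0.25,0,0,0,0]]' 1 && python3 -m pendant '[[0,-0.25,0,0,0,0],[0,-0.25,0,0,0,0],[0,-0.15,0,0,0,0],[0,0,0,0,0,0],[0,0,0,0,0,0],[0,0,0,0,0,0],[0,0,0,0,0,0],[0,0,0,0,0,0],[0,0,0,0,0,0],[0,0,0,0,0,0]]'; python3 - <<'E'
from h import *
snap("wrist","w2");crop("w2",0,0,560,420,1.4286,"w2")
snap("top","t2");crop("t2",130,150,200,150,4,"t2c")
o=ctrl.get_obs();print(o["eef_pos"],quat(o["eef_rot"]).as_matrix().round(3),o["q"])
E
```

```text
time_s: 9.05
eef_pos: [0.4408, 0.3766, 0.0451]
eef_rot: [-0.0, 0.995, 0.101, 0.001]
wrist_force: [-1.4, -0.5, 6.3]
opening: 0.635
grasp_force: 63.9
time_s: 10.3
eef_pos: [0.4401, 0.3762, 0.2463]
eef_rot: [-0.0, 0.995, 0.101, 0.0]
wrist_force: [0.6, 0.2, -0.5]
opening: 0.902
grasp_force: 0.0
time_s: 11.55
eef_pos: [0.4401, -0.1154, 0.245]
eef_rot: [0.0, 0.995, 0.101, 0.001]
wrist_force: [1.4, -0.3, 0.2]
opening: 1.001
grasp_force: 0.0
time_s: 12.8
eef_pos: [0.4403, -0.2437, 0.2441]
eef_rot: [-0.0, 0.995, 0.101, 0.0]
wrist_force: [-0.5, -0.8, 0.3]
opening: 0.996
grasp_force: 0.0
[ 0.44022574 -0.24374633  0.24406823] [[ 0.98   0.201 -0.   ]
 [ 0.201 -0.98   0.   ]
 [ 0.    -0.    -1.   ]] [-7.41992370e-01  1.40291655e-02  1.77856799e+00  4.88768593e-05
  1.34906123e+00  6.26201827e-01]
```

View pics/w2.png

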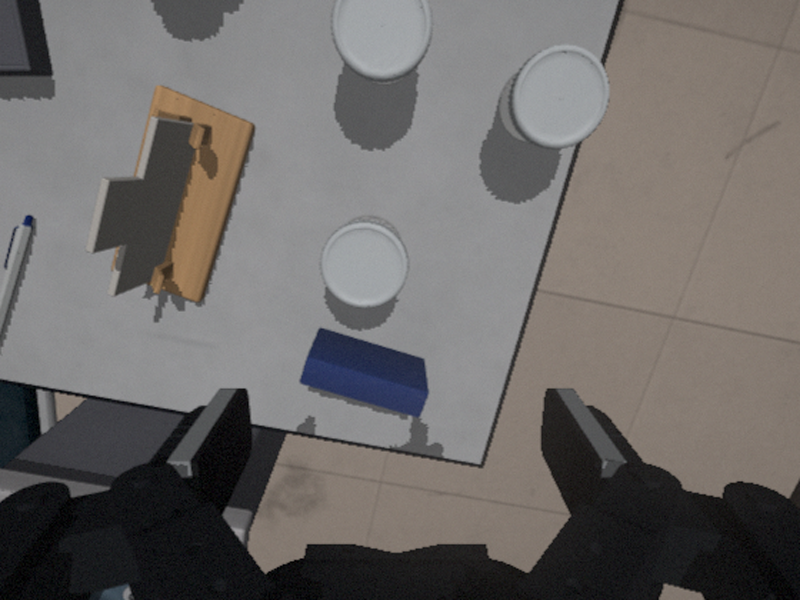

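View pics/t2c.png

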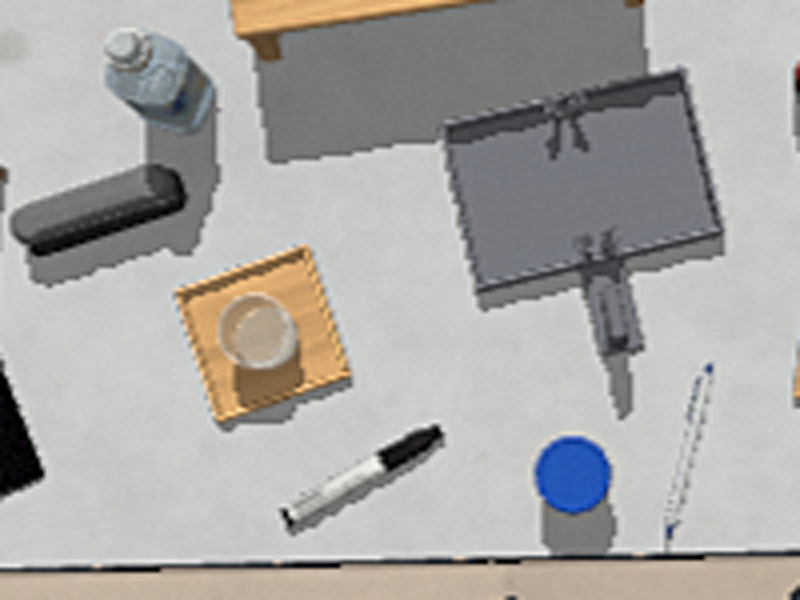

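The open cup stands upright in the dish (259,331). The wrist view shows three white loose cups: C (365,264), A (382,31) and B (560,97). The blue decoy is elsewhere, and the card box sits at (365,370), behind C in this view.

```bash
python3 - <<'E'
from h import *
c=lambda x,y,z:w("w2",x*.7,y*.7,z)
for n,x,y in(("C",365,264),("A",382,29),("B",560,97)): print(n,c(x,y,.065))
print("box",[c(x,y,.06) for x,y in((320,329),(427,361),(420,415),(301,381))])
print("stand",np.mean([c(x,y,.012) for x,y in((158,86),(254,124),(201,301),(112,272))],0))
E
```

```text
C [ 0.4381 -0.223 ]
A [ 0.5738 -0.2076]
B [ 0.5597 -0.3166]
box [array([ 0.386 , -0.2012]), array([ 0.3774, -0.278 ]), array([ 0.3349, -0.2824]), array([ 0.3445, -0.1942])]
stand [ 0.444475 -0.082175]
```

```bash
python3 -m pendant '[[-0.015,0.11,-0.1,0,0,0],[0,0,-0.15,0,0,0],[0,0,-0.15,0,0,0],[0,0,-0.15,0,0,0],[0,0,-0.15,0,0,0],[0,0,-0.15,0,0,0],[0,0,-0.12,0,0,0],[0,0,-0.08,0,0,0],[0,0,0,0,0,0],[0,0,0,0,0,0]]' 1 && python3 -m pendant '[[0,0,0,0,0,0],[0,0,0,0,0,0],[0,0,0,0,0,0],[0,0,0,0,0,0],[0,0,0,0,0,0],[0,0,0,0,0,0],[0,0,0,0,0,0],[0,0,0,0,0,0],[0,0,0,0,0,0],[0,0,0,0,0,0]]' -1
```

```text
time_s: 14.15
eef_pos: [0.4378, -0.2222, 0.0349]
eef_rot: [0.0, 0.995, 0.101, 0.0]
wrist_force: [0.3, -0.6, -0.3]
opening: 0.994
grasp_force: 0.0
time_s: 15.4
eef_pos: [0.438, -0.2225, 0.0353]
eef_rot: [0.001, 0.995, 0.101, 0.001]
wrist_force: [-0.1, -0.2, 4.6]
opening: 0.635
grasp_force: 62.8
```

```bash
python3 -m pendant '[[0,0,0.1,0,0,0],[0,0,0.15,0,0,0],[0,0,0.2,0,0,0],[0,0,0.2,0,0,0],[0,0,0.1,0,0,0],[0.1,0.18,0,0,0,0],[0.1,0.19,0,0,0,0],[0.1,0.19,0,0,0,0],[0.1,0.19,0,0,0,0],[0.1,0.19,0,0,0,0]]' && python3 -m pendant '[[0.1,0.19,0,0,0,0],[0.1,0.19,0,0,0,0],[0.1,0.18,0,0,0,0],[0.005,0,-0.1,0,0,0],[0,0,-0.15,0,0,0],[0,0,-0.15,0,0,0],[0,0,-0.15,0,0,0],[0,0,-0.08,0,0,0],[0,0,-0.04,0,0,0],[0,0,0,0,0,0]]'
```

```text
time_s: 16.65
eef_pos: [0.5378, -0.0324, 0.1845]
eef_rot: [0.0, 0.995, 0.101, 0.0]
wrist_force: [0.7, 0.3, 0.4]
opening: 0.634
grasp_force: 63.4
time_s: 17.9
eef_pos: [0.5983, 0.078, 0.0501]
eef_rot: [0.0, 0.995, 0.101, -0.0]
wrist_force: [0.4, 0.4, -0.9]
opening: 0.633
grasp_force: 63.4
```

```bash
python3 -m pendant '[[0.005,0,-0.03,0,0,0],[0,0,-0.02,0,0,0],[0,0,0,0,0,0],[0,0,0,0,0,0],[0,0,0,0,0,0],[0,0,0,0,0,0],[0,0,0,0,0,0],[0,0,0,0,0,0],[0,0,0,0,0,0],[0,0,0,0,0,0]]' && python3 -m pendant '[[0,0,0,0,0,0],[0,0,0,0,0,0],[0,0,0,0,0,0],[0,0,0,0,0,0],[0,0,0.05,0,0,0],[0,0,0.15,0,0,0],[0,0,0.2,0,0,0],[0,0,0.2,0,0,0],[0,0,0.13,0,0,0],[0,0,0,0,0,0]]' 0.6 && python3 -m pendant '[[-0.02,-0.2,0,0,0,0],[-0.02,-0.2,0,0,0,0],[-0.02,-0.2,0,0,0,0],[-0.02,-0.2,0,0,0,0],[-0.02,-0.2,0,0,0,0],[-0.02,-0.2,0,0,0,0],[-0.01,-0.23,0,0,0,0],[0,0,0,0,0,0],[0,0,-0.1,0,0,0],[0,0,-0.1,0,0,0]]' 1; python3 - <<'E'
from h import *
snap("top","t3");crop("t3",230,150,200,150,4,"t3c")
E
```

```text
time_s: 19.15
eef_pos: [0.5992, 0.0782, 0.0401]
eef_rot: [0.0, 0.995, 0.101, 0.0]
wrist_force: [-0.2, -0.2, -0.9]
opening: 0.638
grasp_force: 63.4
time_s: 20.4
eef_pos: [0.6011, 0.0782, 0.1897]
eef_rot: [0.001, 0.995, 0.101, 0.003]
wrist_force: [-0.4, -0.8, -0.5]
opening: 0.799
grasp_force: 0.0
time_s: 21.65
eef_pos: [0.5726, -0.2062, 0.1437]
eef_rot: [-0.001, 0.995, 0.102, -0.001]
wrist_force: [0.6, -0.3, -0.8]
opening: 1.001
grasp_force: 0.0
```

View pics/t3c.png

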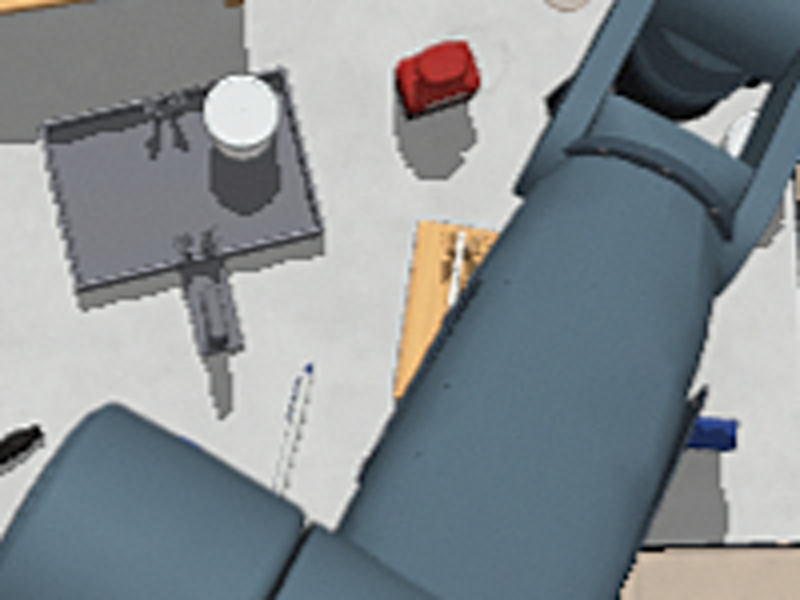

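Cup C stands in the carrier. The stand has been knocked towards the robot, so I'll re-measure it later. Next is cup A.

```bash
python3 -m pendant '[[0.006,-0.007,-0.15,0,0,0],[0,0,-0.15,0,0,0],[0,0,-0.12,0,0,0],[0,0,-0.09,0,0,0],[0,0,-0.04,0,0,0],[0,0,0,0,0,0],[0,0,0,0,0,0],[0,0,0,0,0,0],[0,0,0,0,0,0],[0,0,0,0,0,0]]' 1 && python3 -m pendant '[[0,0,0,0,0,0],[0,0,0,0,0,0],[0,0,0,0,0,0],[0,0,0,0,0,0],[0,0,0,0,0,0],[0,0,0,0,0,0],[0,0,0,0,0,0],[0,0,0,0,0,0],[0,0,0,0,0,0],[0,0,0,0,0,0]]' -1
```

```text
time_s: 22.95
eef_pos: [0.5745, -0.2093, 0.0364]
eef_rot: [0.0, 0.995, 0.101, 0.0]
wrist_force: [0.3, -0.0, -0.1]
opening: 1.0
grasp_force: 0.0
time_s: 24.2
eef_pos: [0.5749, -0.2093, 0.0366]
eef_rot: [0.0, 0.995, 0.101, 0.0]
wrist_force: [0.6, 1.2, 5.8]
opening: 0.638
grasp_force: 63.7
```

```bash
python3 -m pendant '[[0,0,0.1,0,0,0],[0,0,0.15,0,0,0],[0,0,0.2,0,0,0],[0,0,0.2,0,0,0],[0,0,0.1,0,0,0],[-0.025,0.17,0,0,0,0],[-0.025,0.17,0,0,0,0],[-0.025,0.17,0,0,0,0],[-0.025,0.17,0,0,0,0],[-0.025,0.17,0,0,0,0]]' && python3 -m pendant '[[-0.025,0.17,0,0,0,0],[-0.02,0.17,0,0,0,0],[-0.02,0.185,0,0,0,0],[0,0,-0.1,0,0,0],[0,0,-0.15,0,0,0],[0,0,-0.15,0,0,0],[0,0,-0.15,0,0,0],[0,0,-0.08,0,0,0],[0,0,-0.05,0,0,0],[0,0,0,0,0,0]]'
```

```text
time_s: 25.45
eef_pos: [0.5485, -0.038, 0.1855]
eef_rot: [-0.0, 0.995, 0.101, -0.001]
wrist_force: [1.0, 1.0, -1.0]
opening: 0.641
grasp_force: 63.5
time_s: 26.7
eef_pos: [0.5363, 0.0658, 0.0499]
eef_rot: [-0.0, 0.995, 0.101, -0.0]
wrist_force: [0.2, 0.6, -1.2]
opening: 0.641
grasp_force: 63.5
```

```bash
python3 -m pendant '[[0,0,-0.025,0,0,0],[0,0,-0.02,0,0,0],[0,0,0,0,0,0],[0,0,0,0,0,0],[0,0,0,0,0,0],[0,0,0,0,0,0],[0,0,0,0,0,0],[0,0,0,0,0,0],[0,0,0,0,0,0],[0,0,0,0,0,0]]' && python3 -m pendant '[[0,0,0,0,0,0],[0,0,0,0,0,0],[0,0,0,0,0,0],[0,0,0,0,0,0],[0,0,0.05,0,0,0],[0,0,0.15,0,0,0],[0,0,0.2,0,0,0],[0,0,0.2,0,0,0],[0,0,0.13,0,0,0],[0,0,0,0,0,0]]' 0.6 && python3 -m pendant '[[0.01,-0.19,0,0,0,0],[0.01,-0.2,0,0,0,0],[0.01,-0.2,0,0,0,0],[0.01,-0.2,0,0,0,0],[0.01,-0.2,0,0,0,0],[0.01,-0.2,0,0,0,0],[0.01,-0.2,0,0,0,0],[0.01,-0.2,0,0,0,0],[0.01,-0.2,0,0,0,0],[0.02,-0.12,0,0,0,0]]' 1 && python3 -m pendant '[[0,0,0,0,0,0],[0,0,-0.1,0,0,0],[0,0,-0.15,0,0,0],[0,0,-0.15,0,0,0],[0,0,0,0,0,0],[0,0,0,0,0,0],[0,0,0,0,0,0],[0,0,0,0,0,0],[0,0,0,0,0,0],[0,0,0,0,0,0]]'
```

```text
time_s: 27.95
eef_pos: [0.5364, 0.0658, 0.0411]
eef_rot: [0.0, 0.995, 0.101, -0.0]
wrist_force: [0.1, 0.2, -1.1]
opening: 0.645
grasp_force: 63.5
time_s: 29.2
eef_pos: [0.5382, 0.0657, 0.1903]
eef_rot: [0.001, 0.995, 0.101, 0.003]
wrist_force: [0.8, -0.2, 0.1]
opening: 0.799
grasp_force: 0.0
time_s: 30.45
eef_pos: [0.5575, -0.3177, 0.1854]
eef_rot: [-0.001, 0.995, 0.1, -0.001]
wrist_force: [0.2, 0.6, 0.3]
opening: 0.997
grasp_force: 0.0
time_s: 31.7
eef_pos: [0.5585, -0.3163, 0.1073]
eef_rot: [0.0, 0.995, 0.101, 0.0]
wrist_force: [0.0, -0.1, 0.5]
opening: 0.999
grasp_force: 0.0
```

```bash
python3 -m pendant '[[0.006,0,-0.12,0,0,0],[0,0,-0.12,0,0,0],[0,0,-0.08,0,0,0],[0,0,-0.04,0,0,0],[0,0,0,0,0,0],[0,0,0,0,0,0],[0,0,0,0,0,0],[0,0,0,0,0,0],[0,0,0,0,0,0],[0,0,0,0,0,0]]' 1 && python3 -m pendant '[[0,0,0,0,0,0],[0,0,0,0,0,0],[0,0,0,0,0,0],[0,0,0,0,0,0],[0,0,0,0,0,0],[0,0,0,0,0,0],[0,0,0,0,0,0],[0,0,0,0,0,0],[0,0,0,0,0,0],[0,0,0,0,0,0]]' -1 && python3 -m pendant '[[0,0,0.1,0,0,0],[0,0,0.15,0,0,0],[0,0,0.2,0,0,0],[0,0,0.2,0,0,0],[0,0,0.1,0,0,0],[0.01,0.2,0,0,0,0],[0.01,0.2,0,0,0,0],[0.01,0.2,0,0,0,0],[0.01,0.2,0,0,0,0],[0.01,0.2,0,0,0,0]]' && python3 -m pendant '[[0.01,0.2,0,0,0,0],[0.01,0.2,0,0,0,0],[0.01,0.2,0,0,0,0],[0,0.2,0,0,0,0],[0,0.2,0,0,0,0],[0,0.2,0,0,0,0],[0,0.2,0,0,0,0],[0,0.11,0,0,0,0],[0,0,0,0,0,0],[0,0,0,0,0,0]]'
```

```text
time_s: 32.95
eef_pos: [0.5596, -0.3162, 0.0352]
eef_rot: [0.0, 0.995, 0.101, 0.0]
wrist_force: [0.3, -0.6, -0.6]
opening: 0.999
grasp_force: 0.0
time_s: 34.2
eef_pos: [0.5599, -0.3166, 0.0354]
eef_rot: [0.0, 0.995, 0.101, 0.0]
wrist_force: [0.5, -2.9, 5.4]
opening: 0.639
grasp_force: 63.6
time_s: 35.45
eef_pos: [0.5686, -0.1143, 0.1842]
eef_rot: [-0.001, 0.995, 0.101, -0.001]
wrist_force: [-0.5, -0.9, -1.3]
opening: 0.641
grasp_force: 63.4
time_s: 36.7
eef_pos: [0.5755, 0.1849, 0.1847]
eef_rot: [0.0, 0.995, 0.101, -0.0]
wrist_force: [-0.3, -0.6, -0.5]
opening: 0.644
grasp_force: 63.4
```

```bash
python3 -m pendant '[[0.008,0.006,-0.1,0,0,0],[0,0,-0.15,0,0,0],[0,0,-0.15,0,0,0],[0,0,-0.15,0,0,0],[0,0,-0.09,0,0,0],[0,0,-0.05,0,0,0],[0,0,-0.03,0,0,0],[0,0,0,0,0,0],[0,0,0,0,0,0],[0,0,0,0,0,0]]' && python3 -m pendant '[[0,0,0,0,0,0],[0,0,0,0,0,0],[0,0,0,0,0,0],[0,0,0,0,0,0],[0,0,0.05,0,0,0],[0,0,0.15,0,0,0],[0,0,0.2,0,0,0],[0,0,0.2,0,0,0],[0,0,0.2,0,0,0],[0,0,0.2,0,0,0]]' 0.6 && python3 -m pendant '[[-0.11,-0.17,0,0,0,0],[-0.11,-0.17,0,0,0,0],[-0.11,-0.17,0,0,0,0],[-0.11,-0.17,0,0,0,0],[-0.11,-0.17,0,0,0,0],[-0.11,-0.17,0,0,0,0],[-0.11,-0.17,0,0,0,0],[-0.11,-0.17,0,0,0,0],[0,0,0,0,0,0],[0,0,0,0,0,0]]' 1; python3 - <<'E'
from h import *
snap("wrist","w4");crop("w4",0,0,560,420,1.4286,"w4")
snap("top","t4");crop("t4",230,150,200,150,4,"t4c")
o=ctrl.get_obs();print(o["eef_pos"],o["q"])
E
```

```text
time_s: 37.95
eef_pos: [0.5778, 0.1872, 0.0419]
eef_rot: [-0.0, 0.995, 0.101, 0.001]
wrist_force: [0.2, 0.9, -0.3]
opening: 0.64
grasp_force: 63.4
time_s: 39.2
eef_pos: [0.5771, 0.187, 0.2433]
eef_rot: [-0.0, 0.995, 0.101, 0.0]
wrist_force: [1.0, 0.3, -0.4]
opening: 0.799
grasp_force: 0.0
time_s: 40.45
eef_pos: [0.4015, -0.0849, 0.2417]
eef_rot: [0.0, 0.995, 0.101, 0.001]
wrist_force: [0.3, 0.2, -0.2]
opening: 0.999
grasp_force: 0.0
[ 0.40164581 -0.08432934  0.24137468] [-4.98327938e-01 -2.13887124e-01  1.99152484e+00  3.16100435e-04
  1.36349508e+00  8.68697610e-01]
```

View pics/w4.png

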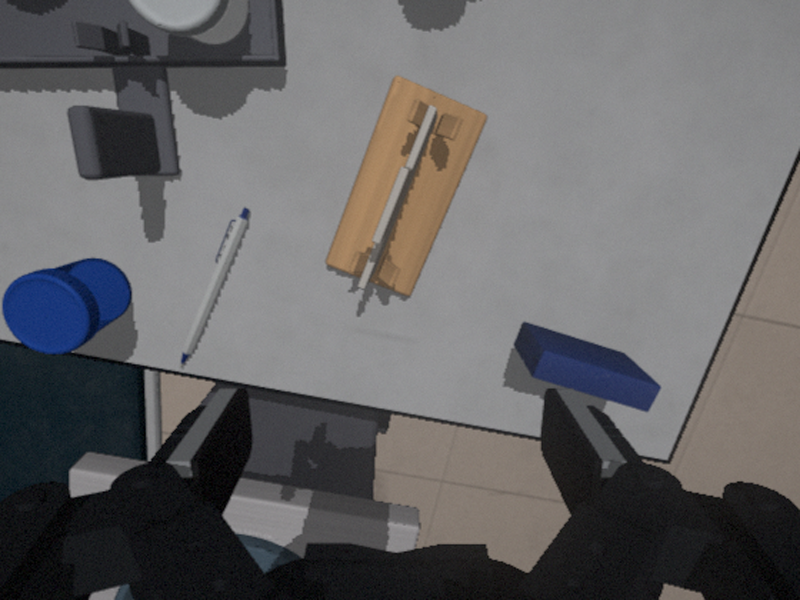

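View pics/t4c.png

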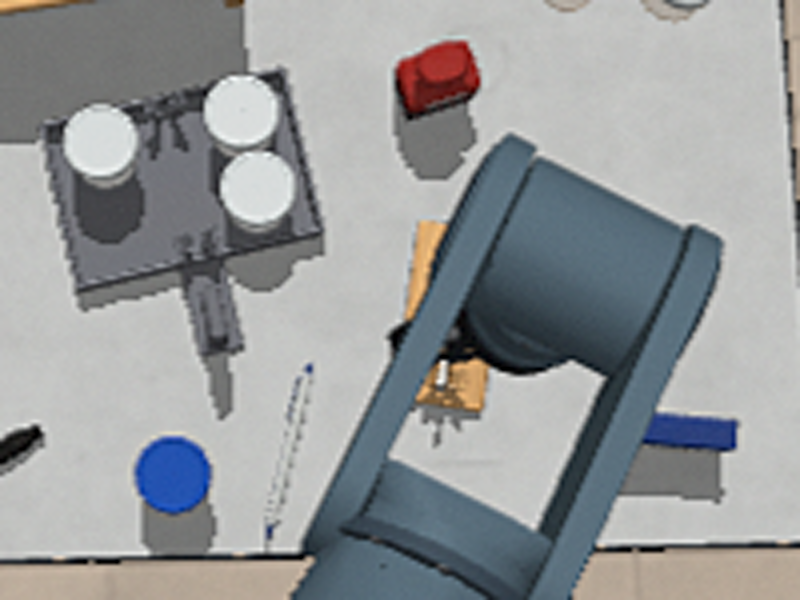

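All three cups are upright in the carrier. The divider's tab top runs from (407,168) to (378,243), and the stand corners are (397,75), (487,116), (409,297) and (327,265).

```bash
python3 - <<'E'
from h import *
c=lambda x,y,z:w("w4",x*.7,y*.7,z)
ang=lambda a,b:np.degrees(np.arctan2(*(a-b)[::-1])).round(1)
a,b=c(407,168,.1),c(377,243,.1);print("tab",a,b,(a+b)/2,np.linalg.norm(a-b),ang(a,b))
a,b=c(432,107,.068),c(363,287,.068);print("blade ends",a,b,(a+b)/2,np.linalg.norm(a-b),ang(a,b))
S=np.array([c(x,y,.012) for x,y in((397,75),(487,116),(409,297),(327,265))]);print("stand",S.mean(0),ang(S[0],S[3]),ang(S[1],S[2]))
E
```

```text
tab [ 0.4653 -0.0774] [ 0.422  -0.0693] [ 0.44365 -0.07335] 0.04405110668303352 -10.6
blade ends [ 0.5004 -0.0854] [ 0.3858 -0.0659] [ 0.4431  -0.07565] 0.11624719351451027 -9.7
stand [ 0.4439   -0.081125] -10.3 -10.5
```

```bash
python3 -m pendant '[[0.07,0.016,0,0,0,-0.049],[0.07,0.017,0,0,0,-0.049],[0.07,0.017,0,0,0,-0.049],[0,0,-0.1,0,0,-0.049],[0,0,-0.15,0,0,-0.048],[0,0,-0.15,0,0,0],[0,0,-0.15,0,0,0],[0,0,-0.12,0,0,0],[0,0,-0.1,0,0,0],[0,0,-0.05,0,0,0]]' 0 && python3 -m pendant '[[0,0,0,0,0,0],[0,0,0,0,0,0],[0,0,0,0,0,0],[0,0,0,0,0,0],[0,0,0,0,0,0],[0,0,0,0,0,0],[0,0,0,0,0,0],[0,0,0,0,0,0],[0,0,0,0,0,0],[0,0,0,0,0,0]]' -0.5 && python3 -m pendant '[[0,0,0,0,0,0],[0,0,0,0,0,0],[0,0,0,0,0,0],[0,0,0,0,0,0],[0,0,0,0,0,0],[0,0,0,0,0,0],[0,0,0,0,0,0],[0,0,0,0,0,0],[0,0,0,0,0,0],[0,0,0,0,0,0]]' -1; python3 -c "
from h import *
o=ctrl.get_obs();print(o['eef_pos'],quat(o['eef_rot']).as_matrix().round(3),o['torque'])"
```

```text
time_s: 41.8
eef_pos: [0.4429, -0.0738, 0.0759]
eef_rot: [-0.0, 0.996, -0.089, -0.001]
wrist_force: [0.5, 0.4, -0.1]
opening: 0.499
grasp_force: 0.0
time_s: 43.05
eef_pos: [0.4432, -0.0749, 0.0771]
eef_rot: [-0.0, 0.996, -0.09, -0.0]
wrist_force: [0.2, 0.0, -0.4]
opening: 0.251
grasp_force: 0.0
time_s: 44.3
eef_pos: [0.4435, -0.0751, 0.0773]
eef_rot: [0.0, 0.996, -0.09, 0.0]
wrist_force: [0.4, -1.5, 5.1]
opening: 0.048
grasp_force: 60.7
[ 0.44348866 -0.07511564  0.07729776] [[ 0.984 -0.18   0.001]
 [-0.18  -0.984 -0.   ]
 [ 0.001  0.    -1.   ]] [-0.40541972 -0.00454569  0.03835141]
```

```bash
python3 -m pendant '[[0,0,0.06,0,0,0],[0,0,0.1,0,0,0],[0,0,0.15,0,0,0],[0,0,0.15,0,0,0],[0,0,0.15,0,0,0],[0,0,0.1,0,0,0],[0.05,0.1,0,0,0,0.05],[0.05,0.1,0,0,0,0.05],[0.05,0.1,0,0,0,0.05],[0.05,0.1,0,0,0,0.05]]' && python3 -m pendant '[[0.06,0.1,0,0,0,0.047],[0.06,0.1,0,0,0,0],[0.06,0.1,0,0,0,0],[0.06,0.1,0,0,0,0],[0.06,0.1,0,0,0,0],[0.07,0.107,0,0,0,0],[0,0,0,0,0,0],[0,0,0,0,0,0],[0,0,0,0,0,0],[0,0,0,0,0,0]]'; python3 - <<'E'
from h import *
snap("wrist","w5");crop("w5",0,0,560,420,1.4286,"w5")
snap("top","t5")
o=ctrl.get_obs();print(o['eef_pos'],quat(o['eef_rot']).as_matrix().round(3),o['opening'])
E
```

```text
time_s: 45.55
eef_pos: [0.4826, 0.0063, 0.2189]
eef_rot: [-0.001, 0.998, 0.068, -0.001]
wrist_force: [0.7, -0.2, 0.0]
opening: 0.051
grasp_force: 59.8
time_s: 46.8
eef_pos: [0.557, 0.1259, 0.2192]
eef_rot: [-0.0, 0.995, 0.103, -0.0]
wrist_force: [-0.5, -1.4, 0.2]
opening: 0.049
grasp_force: 59.9
[0.55714257 0.12606189 0.21921138] [[ 0.979  0.205  0.   ]
 [ 0.205 -0.979 -0.   ]
 [ 0.     0.    -1.   ]] 0.04233643147198166
```

View pics/w5.png

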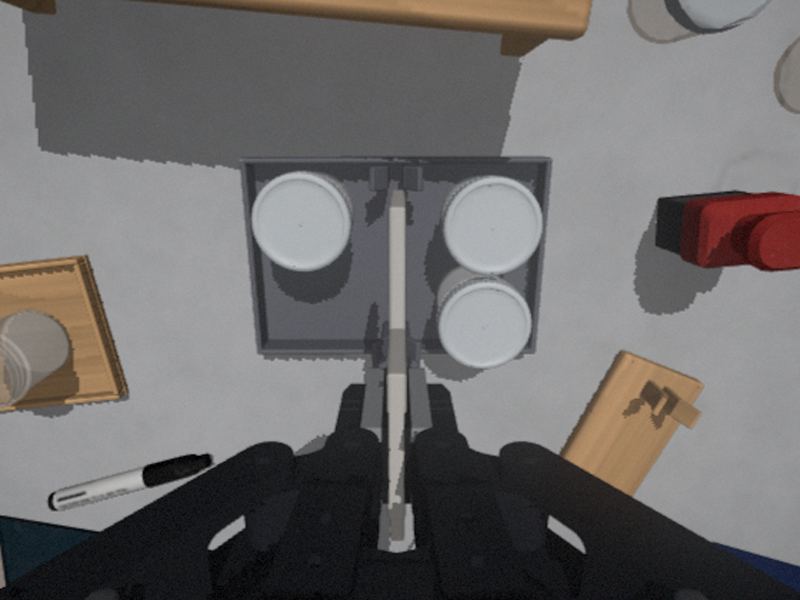

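```bash
python3 - <<'E'
from h import *
o=ctrl.get_obs();M=quat(o["eef_rot"]).as_matrix()
c=lambda x,y,z:w("w5",x*.7,y*.7,z)
a,b=c(398,192,.210),c(397,430,.242);print("blade far end, tab near",a,b)
P=np.array([c(x,y,.024) for x,y in((241,158),(551,157),(536,353),(260,354))]);t=P.mean(0);print("tray",P,t)
f=c(395.5,167,.048);print("far rib mid",f)
ex=np.array([.979,.205]);ey=np.array([-.205,.979])
tcp=o["eef_pos"][:2]
for n,q in(("blade end",a),("tray",t),("rib",f)): print(n,"rel tcp in tool axes",((q-tcp)@ex).round(4),((q-tcp)@ey).round(4))
ang=lambda a,b:np.degrees(np.arctan2(*(a-b)[::-1])).round(1)
print("tray y ang-90",ang(P[0],P[1])-90,ang(P[3],P[2])-90,"x",ang(P[0],P[3]),ang(P[1],P[2]))
print([c(x,y,.069) for x,y in((301,221),(493,224),(485,323))])
E
```

```text
blade far end, tab near [0.619  0.1389] [0.563  0.1274]
tray [[0.6027 0.2371]
 [0.6437 0.0439]
 [0.5116 0.0145]
 [0.4702 0.2083]] [0.55705 0.12595]
far rib mid [0.6185 0.1397]
blade end rel tcp in tool axes 0.0632 -0.0001
tray rel tcp in tool axes -0.0001 -0.0001
rib rel tcp in tool axes 0.0629 0.0008
tray y ang-90 12.0 12.099999999999994 x 12.3 12.5
[array([0.5791, 0.1866]), array([0.5999, 0.0788]), array([0.5406, 0.0678])]
```

The blade is aligned with the slot to about 1 mm and sits roughly 2–4 mm forward. I'll shift it back 2 mm and lower it in stages.

```bash
python3 -m pendant '[[-0.01,0,-0.1,0,0,0],[0,0.002,-0.1,0,0,0.001],[0,0,-0.1,0,0,0.001],[0,0,-0.08,0,0,0],[0,0,-0.06,0,0,0],[0,0,-0.05,0,0,0],[0,0,-0.05,0,0,0],[0,0,-0.05,0,0,0],[0,0,0,0,0,0],[0,0,0,0,0,0]]' && python3 -m pendant '[[0,0,-0.02,0,0,0],[0,0,-0.02,0,0,0],[0,0,-0.02,0,0,0],[0,0,-0.02,0,0,0],[0,0,-0.02,0,0,0],[0,0,-0.02,0,0,0],[0,0,0,0,0,0],[0,0,0,0,0,0],[0,0,0,0,0,0],[0,0,0,0,0,0]]'
```

```text
time_s: 48.15
eef_pos: [0.5555, 0.1269, 0.1014]
eef_rot: [0.0, 0.994, 0.105, 0.0]
wrist_force: [-0.3, 0.4, -0.4]
opening: 0.048
grasp_force: 59.9
time_s: 49.4
eef_pos: [0.5553, 0.1268, 0.0772]
eef_rot: [0.0, 0.994, 0.105, 0.0]
wrist_force: [-0.4, -0.1, -0.7]
opening: 0.048
grasp_force: 59.9
```

```bash
python3 -m pendant '[[0,0,-0.012,0,0,0],[0,0,-0.012,0,0,0],[0,0,-0.012,0,0,0],[0,0,-0.006,0,0,0],[0,0,0,0,0,0],[0,0,0,0,0,0],[0,0,0,0,0,0],[0,0,0,0,0,0],[0,0,0,0,0,0],[0,0,0,0,0,0]]'
```

```text
time_s: 50.65
eef_pos: [0.5551, 0.1268, 0.0693]
eef_rot: [0.0, 0.994, 0.105, -0.0]
wrist_force: [-3.5, -0.3, 5.6]
opening: 0.048
grasp_force: 61.0
```

```bash
python3 -m pendant '[[0,0,0,0,0,0],[0,0,0,0,0,0],[0,0,0,0,0,0],[0,0,0,0,0,0],[0,0,0.04,0,0,0],[0,0,0.06,0,0,0],[0,0,0.1,0,0,0],[0,0,0.15,0,0,0],[0,0,0.2,0,0,0],[0,0,0.15,0,0,0]]' -0.72 && python3 -m pendant '[[0,0,0.1,0,0,0],[0,0,0.1,0,0,0],[0,0,0,0,0,0],[0,0,0,0,0,0],[0,0,0,0,0,0],[0,0,0,0,0,0],[0,0,0,0,0,0],[0,0,0,0,0,0],[0,0,0,0,0,0],[0,0,0,0,0,0]]' 0; python3 - <<'E'
from h import *
snap("wrist","w6");crop("w6",0,0,560,420,1.4286,"w6")
snap("scene","s6");crop("s6",210,180,140,70,5.5,"s6c")
o=ctrl.get_obs();print(o['eef_pos'],quat(o['eef_rot']).as_matrix().round(3),o['opening'])
E
```

```text
time_s: 51.9
eef_pos: [0.5559, 0.1269, 0.2117]
eef_rot: [0.0, 0.994, 0.105, 0.001]
wrist_force: [1.2, -0.3, -0.4]
opening: 0.142
grasp_force: 0.0
time_s: 53.15
eef_pos: [0.5553, 0.1269, 0.2487]
eef_rot: [-0.0, 0.994, 0.105, 0.0]
wrist_force: [0.8, -0.1, -0.5]
opening: 0.503
grasp_force: 0.0
[0.5552506  0.12686282 0.24870858] [[ 0.978  0.209  0.   ]
 [ 0.209 -0.978  0.   ]
 [ 0.     0.    -1.   ]] 0.4989201987345362
```

View pics/w6.png

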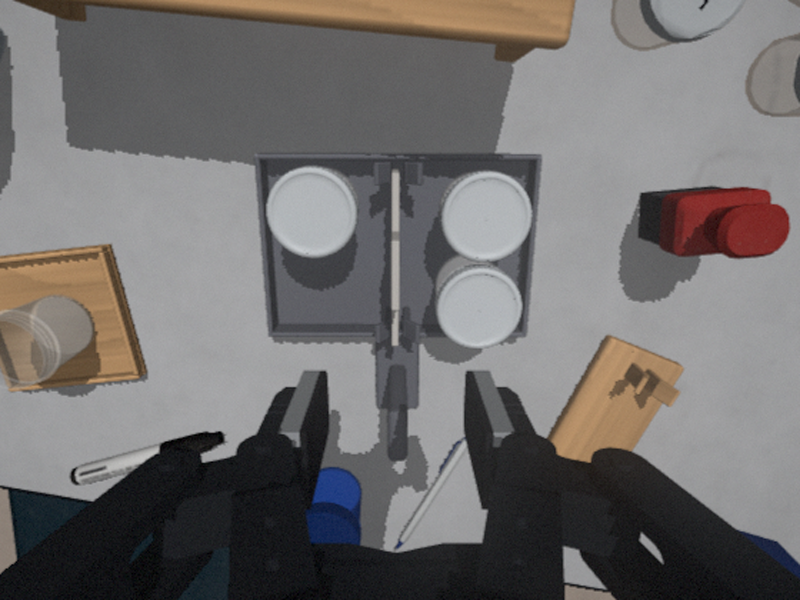

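View pics/s6c.png

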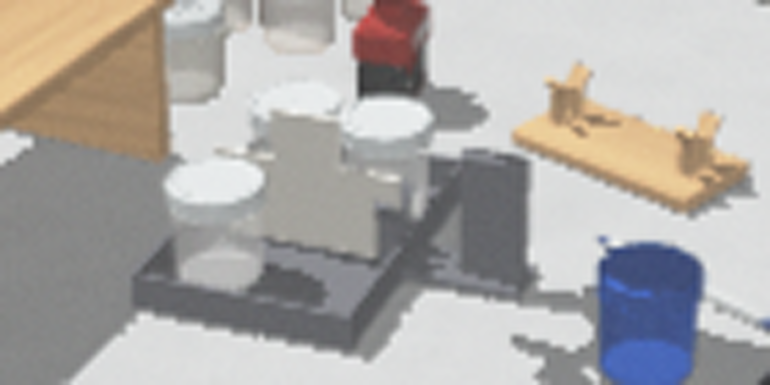

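```bash
python3 - <<'E'
from h import *
ex=np.array([.978,.208])
for f in(.004,.012):
  for dx in(-.002,0,.002):
    q=lambda s,z:np.array([*(np.array([.557,.1262])+ex*(s+dx)),f+z])
    print(f,dx,[((np.array(p("s6",X))-[210,180])*5.5).round(0) for X in(q(.022,.088),q(-.022,.088),q(-.059,.056),q(-.059,0))],[(np.array(p("w6",X))/.7).round(0) for X in (q(.059,.056),q(-.059,.056))])
c=lambda x,y,z:w("w6",x*.7,y*.7,z)
print("riser edge lower/upper", c(70,12,.106),c(572,46,.106))
P=np.array([c(x,y,.024) for x,y in((257,156),(542,156),(527,336),(270,337))]);print("tray",P.mean(0))
print("fin top near/far",c(396,456,.085),c(397,378,.085))
E
```

```text
0.004 -0.002 [array([268., 104.]), array([337., 116.]), array([397., 175.]), array([397., 258.])] [array([399., 173.]), array([398., 346.])]
0.004 0 [array([265., 104.]), array([334., 116.]), array([394., 174.]), array([394., 257.])] [array([399., 170.]), array([398., 344.])]
0.004 0.002 [array([262., 103.]), array([331., 115.]), array([391., 174.]), array([391., 257.])] [array([399., 167.]), array([398., 341.])]
0.012 -0.002 [array([267.,  92.]), array([337., 104.]), array([397., 163.]), array([397., 246.])] [array([399., 174.]), array([398., 351.])]
0.012 0 [array([264.,  92.]), array([334., 103.]), array([394., 162.]), array([394., 246.])] [array([399., 170.]), array([398., 348.])]
0.012 0.002 [array([261.,  91.]), array([331., 103.]), array([391., 162.]), array([391., 245.])] [array([399., 167.]), array([398., 346.])]
riser edge lower/upper [0.657  0.3142] [0.6942 0.0665]
tray [0.556475 0.1256  ]
fin top near/far [0.4268 0.1001] [0.4854 0.1119]
```

The divider is down: the tab corners match foot height 4 mm to a pixel or so. Next I'll refine the riser pose with image code.

```bash
python3 - <<'E'
from h import *
for f in("t0","t5"):
    im=np.load(f"pics/{f}.npz")["img"];h=cv2.cvtColor(im,cv2.COLOR_BGR2HSV)
    m=cv2.inRange(h,(8,70,90),(25,255,255));m[:80]=0
    n,l,s,_=cv2.connectedComponentsWithStats(m);k=1+np.argmax(s[1:,4]);print(f,s[k])
    m=l==k;us=np.where(m.any(0))[0]
    top=[(u,np.where(m[:,u])[0].min()) for u in us[8:-8]]
    B=np.array([w(f,u,v-.5,.12) for u,v in top]);a=np.polyfit(B[:,1],B[:,0],1);r=B[:,0]-np.polyval(a,B[:,1]);g=abs(r)<.003
    a=np.polyfit(B[g,1],B[g,0],1);print("yaw",np.degrees(np.arctan(-a[0])),a,g.mean())
    yaw=np.arctan(-a[0]);ex=np.array([np.cos(yaw),np.sin(yaw)]);ey=np.array([-ex[1],ex[0]])
    # side edges at mid-depth rows
    rows=range(s[k][1]+15,s[k][1]+35)
    L=np.array([w(f,np.where(m[v])[0].min()-.5,v,.12) for v in rows])@ey;Rr=np.array([w(f,np.where(m[v])[0].max()+.5,v,.12) for v in rows])@ey
    yl,yr=np.median(L),np.median(Rr);back=np.array([np.polyval(a,.25),.25])@ex
    print("width",yl-yr,"edge mid",ex*(back-.17)+ey*(yl+yr)/2)
E
```

```text
t0 [ 183   91  108   74 5607]
yaw 7.275418313942381 [-0.12766691  0.86937322] 1.0
width 0.30973710867451976 edge mid [0.66893741 0.22759233]
t5 [ 183   91  106   71 4438]
yaw 7.2284344054122736 [-0.1268336   0.86919904] 1.0
width 0.3096344012230146 edge mid [0.66895129 0.2277459 ]
```

Riser edge is about (0.671, 0.2275), yaw 7.3°. Now I'll grip the handle fin.

```bash
python3 -m pendant '[[-0.15,-0.035,0,0,0,0],[-0.15,-0.035,0,0,0,0],[-0.15,-0.035,0,0,0,0],[-0.16,-0.033,0,0,0,0],[0,0,-0.1,0,0,0],[0,0,-0.2,0,0,0],[0,0,-0.2,0,0,0],[0,0,-0.2,0,0,0],[0,0,-0.15,0,0,0],[0,0,-0.07,0,0,0]]' 0 && python3 -m pendant '[[0,0,0,0,0,0],[0,0,0,0,0,0],[0,0,0,0,0,0],[0,0,0,0,0,0],[0,0,0,0,0,0],[0,0,0,0,0,0],[0,0,0,0,0,0],[0,0,0,0,0,0],[0,0,0,0,0,0],[0,0,0,0,0,0]]' -0.4 && python3 -m pendant '[[0,0,0,0,0,0],[0,0,0,0,0,0],[0,0,0,0,0,0],[0,0,0,0,0,0],[0,0,0,0,0,0],[0,0,0,0,0,0],[0,0,0,0,0,0],[0,0,0,0,0,0],[0,0,0,0,0,0],[0,0,0,0,0,0]]' -1
```

```text
time_s: 54.5
eef_pos: [0.4322, 0.0993, 0.0633]
eef_rot: [-0.0, 0.994, 0.105, -0.001]
wrist_force: [-0.5, 0.7, 0.4]
opening: 0.502
grasp_force: 0.0
time_s: 55.75
eef_pos: [0.4332, 0.0992, 0.0647]
eef_rot: [-0.0, 0.994, 0.105, -0.0]
wrist_force: [-0.2, -0.4, -0.4]
opening: 0.301
grasp_force: 0.0
time_s: 57.0
eef_pos: [0.4333, 0.0993, 0.0648]
eef_rot: [0.0, 0.994, 0.105, 0.0]
wrist_force: [-1.0, -0.1, 4.6]
opening: 0.156
grasp_force: 59.4
```

```bash
python3 -m pendant '[[0.01,0.02,0,0,0,-0.002],[0.01,0.04,0,0,0,-0.004],[0.015,0.06,0,0,0,-0.007],[0.015,0.06,0,0,0,-0.007],[0.015,0.06,0,0,0,-0.007],[0.015,0.06,0,0,0,-0.007],[0.015,0.06,0,0,0,-0.007],[0.015,0.06,0,0,0,-0.006],[0.015,0.05,0,0,0,-0.004],[0.01,0.036,0,0,0,-0.002]]' && python3 -m pendant '[[0,0,0,0,0,0],[0,0,0,0,0,0],[0,0,0,0,0,0],[0,0,0,0,0,0],[0,0,0,0,0,0],[0,0,0,0,0,0],[0,0,0,0,0,0],[0,0,0,0,0,0],[0,0,0,0,0,0],[0,0,0,0,0,0]]'; python3 - <<'E'
from h import *
snap("top","t7");snap("wrist","w7")
o=ctrl.get_obs();M=quat(o["eef_rot"]).as_matrix();print(o["eef_pos"],M.round(3),o["torque"])
im=np.load("pics/t7.npz")["img"];a=cv2.resize(im[70:270,150:410],None,fx=3,fy=3,interpolation=cv2.INTER_CUBIC)
wr=np.load("pics/w7.npz")["img"];b=cv2.resize(wr,(780,585));cv2.imwrite("pics/c7.png",np.vstack([a[:300,:390],a[:300,390:]]) if 0 else np.hstack([cv2.resize(a,(400,308)),cv2.resize(b,(400,300))[:300,:] if 0 else cv2.resize(b,(400,308))]))
E
```

```text
time_s: 58.25
eef_pos: [0.4605, 0.1997, 0.0648]
eef_rot: [0.001, 0.998, 0.063, -0.0]
wrist_force: [-1.8, -6.1, 6.4]
opening: 0.157
grasp_force: 59.9
time_s: 59.5
eef_pos: [0.4605, 0.2004, 0.0649]
eef_rot: [0.0, 0.998, 0.064, 0.0]
wrist_force: [4.9, -0.6, 2.5]
opening: 0.153
grasp_force: 59.1
[0.46048615 0.20041035 0.06485857] [[ 0.992  0.127  0.001]
 [ 0.127 -0.992 -0.   ]
 [ 0.001  0.    -1.   ]] [-0.20605294 -0.71907819 -0.17801773]
```

```bash
cat >> h.py <<'E'
def lids(f,z=.069,view=None):
    im=np.load(f"pics/{f}.npz")["img"];g=cv2.medianBlur(cv2.cvtColor(im,cv2.COLOR_BGR2GRAY),3)
    c=cv2.HoughCircles(g,cv2.HOUGH_GRADIENT,1.2,20,param1=120,param2=22,minRadius=8,maxRadius=48)
    return [] if c is None else [(w(f,x,y,z),x.round(),y.round(),r.round(1),int(g[int(min(y,419)),int(min(x,559))])) for x,y,r in c[0]]
E
python3 - <<'E'
from h import *
for f in("t5","t7","w6","w7"):
    print(f)
    for q in lids(f):
        if q[4]>150 and .4<q[0][0]<.85 and 0<q[0][1]<.4: print(q)
E
```

```text
t5
(array([0.5242, 0.364 ]), np.float32(197.0), np.float32(203.0), np.float32(47.2), 196)
(array([0.5968, 0.015 ]), np.float32(311.0), np.float32(177.0), np.float32(35.0), 190)
(array([0.4424, 0.3235]), np.float32(211.0), np.float32(230.0), np.float32(40.6), 160)
(array([0.7435, 0.324 ]), np.float32(211.0), np.float32(134.0), np.float32(36.7), 163)
(array([0.5792, 0.1913]), np.float32(254.0), np.float32(184.0), np.float32(9.9), 225)
(array([0.8234, 0.3658]), np.float32(197.0), np.float32(110.0), np.float32(20.0), 164)
t7
(array([0.4119, 0.2656]), np.float32(230.0), np.float32(239.0), np.float32(42.0), 194)
(array([0.5103, 0.3968]), np.float32(187.0), np.float32(208.0), np.float32(34.0), 192)
(array([0.4062, 0.3271]), np.float32(209.0), np.float32(242.0), np.float32(26.0), 171)
(array([0.6202, 0.176 ]), np.float32(259.0), np.float32(171.0), np.float32(17.6), 217)
(array([0.5555, 0.144 ]), np.float32(269.0), np.float32(191.0), np.float32(13.9), 217)
(array([0.8197, 0.0076]), np.float32(311.0), np.float32(107.0), np.float32(11.0), 179)
w6
(array([0.5996, 0.0792]), np.float32(340.0), np.
[... 552 characters left out ...]
2), 182)
(array([0.4097, 0.3065]), np.float32(75.0), np.float32(287.0), np.float32(45.9), 158)
(array([0.5219, 0.0856]), np.float32(313.0), np.float32(229.0), np.float32(47.2), 182)
(array([0.582 , 0.1667]), np.float32(241.0), np.float32(149.0), np.float32(39.2), 181)
(array([0.7341, 0.0056]), np.float32(473.0), np.float32(4.0), np.float32(24.3), 154)
w7
(array([0.553, 0.175]), np.float32(385.0), np.float32(64.0), np.float32(47.2), 182)
(array([0.4353, 0.0846]), np.float32(523.0), np.float32(367.0), np.float32(21.3), 153)
(array([0.5182, 0.1431]), np.float32(447.0), np.float32(173.0), np.float32(47.2), 165)
(array([0.4283, 0.2963]), np.float32(53.0), np.float32(329.0), np.float32(25.5), 159)
```

```bash
cat >> h.py <<'E'
def blobs(f,T,box,z=.069):
    im=np.load(f"pics/{f}.npz")["img"];h=cv2.cvtColor(im,cv2.COLOR_BGR2HSV)
    m=cv2.inRange(h,(0,0,T),(180,30,255))
    n,l,s,c=cv2.connectedComponentsWithStats(m)
    return [(w(f,*c[k],z),c[k].round(1),s[k].tolist()) for k in range(1,n) if 100<s[k][4]<900 and box[0]<w(f,*c[k],z)[0]<box[1] and box[2]<w(f,*c[k],z)[1]<box[3]]
E
python3 - <<'E'
from h import *
for f in("t4","t5","t7"):
  for T in(205,215): print(f,T,blobs(f,T,(.45,.8,0,.35)))
E
```

```text
t4 205 [(array([0.5978, 0.0804]), array([289.9, 177.3]), [282, 169, 17, 17, 230]), (array([0.5766, 0.1887]), array([254.6, 185. ]), [247, 177, 17, 17, 228]), (array([0.5381, 0.0693]), array([294.1, 196.3]), [286, 188, 17, 18, 234])]
t4 215 [(array([0.5973, 0.0804]), array([290. , 177.4]), [282, 169, 17, 17, 222]), (array([0.576 , 0.1888]), array([254.6, 185.2]), [247, 177, 17, 17, 210]), (array([0.5373, 0.0694]), array([294.1, 196.6]), [286, 188, 17, 17, 219])]
t5 205 [(array([0.567 , 0.1858]), array([255.7, 188.1]), [249, 184, 15, 10, 118])]
t5 215 [(array([0.5672, 0.1859]), array([255.6, 188. ]), [250, 184, 14, 10, 114])]
t7 205 [(array([0.6218, 0.1664]), array([261.7, 170.4]), [254, 162, 17, 17, 217]), (array([0.6097, 0.2763]), array([226. , 175.2]), [218, 168, 17, 16, 209]), (array([0.5664, 0.1501]), array([267.4, 187.9]), [261, 181, 12, 17, 107])]
t7 215 [(array([0.6205, 0.1671]), array([261.5, 170.8]), [254, 163, 16, 16, 197]), (array([0.6091, 0.2769]), array([225.8, 175.4]), [218, 168, 17, 16, 193])]
```

The tray turned 4.8° with the cups in place, so its yaw is now 7.3°, matching the riser. Sliding in.

```bash
python3 -m pendant '[[0.02,0.0025,0,0,0,0],[0.035,0.0045,0,0,0,0],[0.05,0.0065,0,0,0,0],[0.05,0.0065,0,0,0,0],[0.05,0.0065,0,0,0,0],[0.05,0.0065,0,0,0,0],[0.05,0.0065,0,0,0,0],[0.05,0.0065,0,0,0,0],[0.04,0.005,0,0,0,0],[0.02,0.0025,0,0,0,0]]'; python3 - <<'E'
from h import *
snap("top","t8");print(blobs("t8",205,(.5,.85,0,.35)))
E
```

```text
time_s: 60.85
eef_pos: [0.5387, 0.2114, 0.0648]
eef_rot: [0.0, 0.998, 0.064, -0.005]
wrist_force: [-17.0, -2.1, 23.1]
opening: 0.153
grasp_force: 62.3
[]
```

```bash
python3 -m pendant '[[0,0,0.002,0,0,0],[0,0,0,0,0,0],[0,0,0,0,0,0],[0,0,0,0,0,0],[0,0,0,0,0,0],[0,0,0,0,0,0],[0,0,0,0,0,0],[0,0,0,0,0,0],[0,0,0,0,0,0],[0,0,0,0,0,0]]'; python3 - <<'E'
from h import *
snap("top","t9");snap("wrist","w9")
for T in(185,195,205):print(blobs("t9",T,(.4,.85,0,.35)))
o=ctrl.get_obs();print(o["eef_pos"],quat(o["eef_rot"]).as_matrix().round(4),o["torque"])
E
```

```text
time_s: 62.15
eef_pos: [0.5392, 0.2115, 0.0648]
eef_rot: [0.0, 0.998, 0.064, -0.004]
wrist_force: [-10.3, -1.0, 14.3]
opening: 0.151
grasp_force: 61.0
[]
[(array([0.4835, 0.1303]), array([274.4, 214.7]), [266, 192, 20, 46, 216])]
[]
[0.53928364 0.2114913  0.06478159] [[ 9.917e-01  1.281e-01 -8.400e-03]
 [ 1.281e-01 -9.918e-01 -6.000e-04]
 [-8.400e-03 -4.000e-04 -1.000e+00]] [-0.05272116  1.41215951 -0.01200766]
```

```bash
python3 -m pendant '[[0,0,0,0,-0.003,0],[0,0,0,0,-0.003,0],[0,0,0,0,0,0],[0,0,0,0,0,0],[0,0,0,0,0,0],[0,0,0,0,0,0],[0,0,0,0,0,0],[0,0,0,0,0,0],[0,0,0,0,0,0],[0,0,0,0,0,0]]'; python3 - <<'E'
from h import *
snap("wrist","w9")
o=ctrl.get_obs();print(o["eef_pos"],quat(o["eef_rot"]).as_matrix().round(4)[:,2],o["torque"])
a=cv2.resize(np.load("pics/t9.npz")["img"][70:270,140:410],(540,400),interpolation=cv2.INTER_CUBIC)[:,:400]
b=cv2.resize(np.load("pics/w9.npz")["img"],(400,400*420//560))
b=cv2.copyMakeBorder(b,0,100,0,0,cv2.BORDER_CONSTANT);cv2.imwrite("pics/c9.png",np.hstack([a,b]))
E
```

```text
time_s: 63.5
eef_pos: [0.5393, 0.2115, 0.0647]
eef_rot: [0.0, 0.998, 0.064, 0.0]
wrist_force: [-8.7, -0.6, 15.0]
opening: 0.155
grasp_force: 61.1
[0.53933421 0.21149129 0.06473194] [ 9.e-04 -6.e-04 -1.e+00] [-0.06369968  1.84479581 -0.00687501]
```

View pics/c9.png

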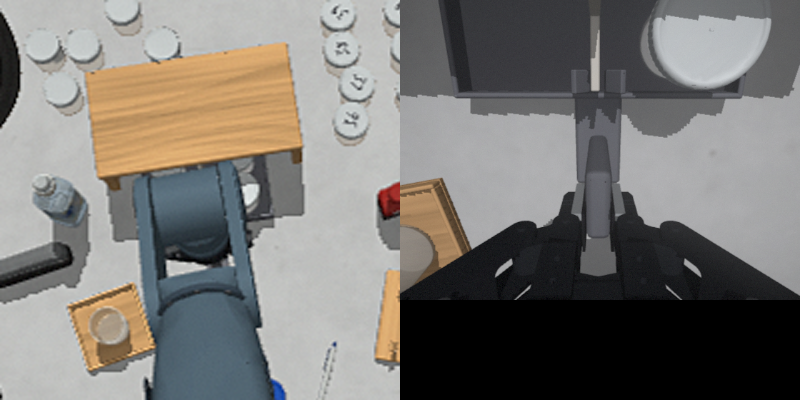

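The tray is straight behind the gripper and clear of both legs, with its front wall at about y=97 in the right half of the picture. So the force looks like floor friction from pressing down. I'll unload the handle slightly.

```bash
python3 -m pendant '[[0,0,0.005,0,0,0],[0,0,0,0,0,0],[0,0,0,0,0,0],[0,0,0,0,0,0],[0,0,0,0,0,0],[0,0,0,0,0,0],[0,0,0,0,0,0],[0,0,0,0,0,0],[0,0,0,0,0,0],[0,0,0,0,0,0]]'; python3 - <<'E'
from h import *
o=ctrl.get_obs();print(o["eef_pos"],quat(o["eef_rot"]).as_matrix().round(4)[:,2],o["torque"])
ex=np.array([.992,.127]);ey=np.array([-.127,.992])
for x in(80,280,470):
    q=w("w9",x,136,.024)-o["eef_pos"][:2];print((q@ex).round(4),(q@ey).round(4))
E
```

```text
time_s: 64.8
eef_pos: [0.5394, 0.2115, 0.0648]
eef_rot: [0.0, 0.998, 0.064, 0.001]
wrist_force: [-7.7, 0.9, 8.2]
opening: 0.152
grasp_force: 60.1
[0.53937021 0.21151676 0.06479229] [ 1.e-03 -4.e-04 -1.e+00] [0.13807029 1.62218253 0.09671387]
0.0596 0.0983
0.0597 -0.0008
0.0598 -0.095
```

```bash
python3 -m pendant '[[0,0,0.004,0,0,0],[0.015,0.002,0,0,0,0],[0.02,0.0025,0,0,0,0],[0.025,0.003,0,0,0,0],[0.025,0.003,0,0,0,0],[0.025,0.003,0,0,0,0],[0.025,0.003,0,0,0,0],[0.025,0.003,0,0,0,0],[0.02,0.003,0,0,0,0],[0.02,0.0025,0,0,0,0]]'; python3 -c "
from h import *
o=ctrl.get_obs();print(o['eef_pos'],quat(o['eef_rot']).as_matrix().round(4)[:,2],o['torque'])"
```

```text
time_s: 66.05
eef_pos: [0.5834, 0.2162, 0.0668]
eef_rot: [0.0, 0.998, 0.064, 0.005]
wrist_force: [0.2, 0.3, -6.2]
opening: 0.147
grasp_force: 58.4
[0.58343019 0.21616329 0.06684592] [ 0.0093 -0.     -1.    ] [-0.00553113  0.65883739 -0.03288512]
```

```bash
python3 -m pendant '[[0.015,0.002,-0.002,0,0,0],[0.02,0.0025,0,0,0,0],[0.025,0.003,0,0,0,0],[0.03,0.004,0,0,0,0],[0.03,0.004,0,0,0,0],[0.03,0.004,0,0,0,0],[0.025,0.003,0,0,0,0],[0.02,0.0025,0,0,0,0],[0.015,0.002,0,0,0,0],[0.007,0.001,0,0,0,0]]' && python3 -m pendant '[[0,0,-0.002,0,0.003,0],[0,0,-0.002,0,0.003,0],[0,0,-0.002,0,0,0],[0,0,0,0,0,0],[0,0,0,0,0,0],[0,0,0,0,0,0],[0,0,0,0,0,0],[0,0,0,0,0,0],[0,0,0,0,0,0],[0,0,0,0,0,0]]'; python3 - <<'E'
from h import *
snap("wrist","wa");snap("scene","sa")
o=ctrl.get_obs();print(o['eef_pos'],quat(o['eef_rot']).as_matrix().round(4),o['torque'])
E
```

```text
time_s: 67.3
eef_pos: [0.6267, 0.2218, 0.0665]
eef_rot: [0.0, 0.998, 0.064, 0.005]
wrist_force: [-0.4, -0.8, -6.2]
opening: 0.154
grasp_force: 58.4
time_s: 68.55
eef_pos: [0.6267, 0.2217, 0.0653]
eef_rot: [-0.0, 0.998, 0.064, 0.0]
wrist_force: [-0.8, -0.3, -4.6]
opening: 0.153
grasp_force: 58.6
[0.62668727 0.22175275 0.0653314 ] [[ 9.919e-01  1.269e-01  1.000e-04]
 [ 1.269e-01 -9.919e-01  0.000e+00]
 [ 1.000e-04 -0.000e+00 -1.000e+00]] [ 0.03707613  0.56498187 -0.00534476]
```

```bash
python3 - <<'E'
from h import *
o=ctrl.get_obs();im=np.load("pics/wa.npz")["img"];h=cv2.cvtColor(im,cv2.COLOR_BGR2HSV)
m=cv2.inRange(h,(8,60,60),(25,255,255));m[260:]=0
ex=np.array([.992,.127]);ey=np.array([-.127,.992])
Q=[]
for u in range(20,545,30):
    v=np.where(m[:,u])[0]
    if len(v)>20: q=w("wa",u,v.max()+.5,.12)-o["eef_pos"][:2];Q.append((u,int(v.max()),(q@ex).round(4),(q@ey).round(4)))
for q in Q:print(*q)
E
```

```text
20 230 0.046 0.064
50 230 0.046 0.0566
80 230 0.0459 0.0492
110 230 0.046 0.0417
140 230 0.046 0.0344
170 230 0.046 0.0269
200 230 0.046 0.0196
230 230 0.0459 0.0121
260 230 0.046 0.0047
290 231 0.0457 -0.0027
320 230 0.046 -0.0101
350 230 0.046 -0.0174
380 230 0.0459 -0.0249
410 230 0.046 -0.0323
440 231 0.0456 -0.0397
470 230 0.0459 -0.0471
500 231 0.0457 -0.0545
530 230 0.0459 -0.0618
```

Front wall is 12 mm in, square, and central. Releasing and withdrawing.

```bash
python3 -m pendant '[[0,0,0,0,0,0],[0,0,0,0,0,0],[0,0,0,0,0,0],[0,0,0,0,0,0],[0,0,0,0,0,0],[0,0,0,0,0,0],[0,0,0,0,0,0],[0,0,0,0,0,0],[0,0,0,0,0,0],[0,0,0,0,0,0]]' -0.2 && python3 -m pendant '[[-0.02,-0.003,0.02,0,0,0],[-0.05,-0.006,0.04,0,0,0],[-0.1,-0.013,0.06,0,0,0],[-0.1,-0.013,0.1,0,0,0],[-0.1,-0.013,0.15,0,0,0],[-0.1,-0.013,0.15,0,0,0],[-0.1,-0.013,0.1,0,0,0],[-0.1,-0.013,0,0,0,0],[0,0,0,0,0,0],[0,0,0,0,0,0]]'; python3 - <<'E'
from h import *
snap("wrist","wb");snap("scene","sb")
ex=np.array([.992,.127]);ey=np.array([-.127,.992]);e=np.array([.6267,.2217])+.046*ex
g=cv2.cvtColor(np.load("pics/wb.npz")["img"],cv2.COLOR_BGR2GRAY)
o=ctrl.get_obs();print(o["eef_pos"],o["opening"])
for y in(-.07,.07,-.1,.1):
  for s,z in((0,.106),(.012,.024),(.012,0)):
    u,v=p("wb",[*(e+s*ex+y*ey),z]);print(y,s,z,round(u),round(v),end=" | ")
  u=int(p("wb",[*(e+.012*ex+y*ey),0])[0])
  if 0<=u<560: print([int(x) for x in g[0:200:4,u]])
fu,fv=p("wb",[*(e-.038*ex),.085]);print("fin",fu,fv)
# object motion before/after (top) : dish cup, stapler, bottle, box
snap("top","tb");d=cv2.absdiff(np.load("pics/t2.npz")["img"],np.load("pics/tb.npz")["img"]).max(2)>40
for n,(u,v,W,H) in dict(bottle=(150,150,45,40),stapler=(130,185,50,35),dish=(172,208,48,50),cardbox=(380,250,40,15)).items(): print(n,d[v:v+H,u:u+W].mean().round(3))
E
```

```text
time_s: 69.9
eef_pos: [0.6266, 0.2217, 0.0653]
eef_rot: [0.0, 0.998, 0.064, -0.0]
wrist_force: [0.5, -0.6, -1.1]
opening: 0.4
grasp_force: 0.0
time_s: 71.15
eef_pos: [0.4929, 0.2044, 0.1896]
eef_rot: [-0.0, 0.998, 0.064, 0.0]
wrist_force: [0.3, -0.6, -0.5]
opening: 0.401
grasp_force: 0.0
[0.4930938  0.20432286 0.18923161] 0.4008388598670016
-0.07 0 0.106 415 -114 | -0.07 0.012 0.024 375 -68 | -0.07 0.012 0 366 -54 | [77, 76, 76, 76, 79, 75, 79, 82, 77, 77, 82, 80, 82, 82, 82, 79, 84, 131, 131, 132, 129, 136, 132, 133, 133, 135, 137, 136, 134, 132, 133, 134, 134, 137, 135, 135, 136, 136, 137, 139, 138, 139, 136, 136, 138, 138, 138, 140, 139, 142]
0.07 0 0.106 141 -114 | 0.07 0.012 0.024 181 -68 | 0.07 0.012 0 189 -54 | [75, 75, 75, 71, 74, 82, 74, 79, 77, 76, 77, 80, 79, 83, 78, 82, 81, 131, 132, 131, 132, 134, 132, 132, 134, 135, 135, 134, 134, 136, 134, 138, 138, 139, 137, 139, 135, 137, 134, 136, 137, 138, 139, 138, 138, 139, 136, 137, 136, 138]
-0.1 0 0.106 474 -114 | -0.1 0.012 0.024 416 -68 | -0.1 0.012 0 405 -54 | [76, 78, 79, 75, 77, 80, 79, 80, 79, 78, 80, 79, 78, 79, 78, 77, 79, 131, 133, 132, 133, 134, 133, 133, 134, 134, 135, 134, 133, 134, 137, 135, 135, 137, 135, 136, 131, 134, 135, 137, 135, 134, 136, 138, 140, 139, 138, 137, 137, 135]
0.1 0 0.106 82 -114 | 0.1 0.012 0.024 140 -68 | 0.1 0.012 0 151 -54 | [75, 74, 76, 76, 79, 78, 78, 74, 78, 76, 77, 79, 76, 80, 79, 80, 88, 133, 128, 132, 131, 133, 132, 131, 134, 133, 132, 136, 135, 136, 138, 137, 138, 134, 136, 134, 135, 136, 135, 134, 134, 134, 134, 137, 135, 138, 134, 137, 139, 138]
fin 277.80505781112544 -15.630014593567012
bottle 0.0
stapler 0.0
dish 0.253
cardbox 0.785
```

```bash
python3 -m pendant '[[-0.05,0,0,0,-0.05,0],[-0.05,0,0,0,-0.05,0],[-0.05,0,0,0,-0.05,0],[-0.05,0,0,0,-0.05,0],[-0.05,0,0,0,-0.05,0],[-0.05,0,0,0,-0.05,0],[0,0,0,0,-0.05,0],[0,0,0,0,-0.05,0],[0,0,0,0,0,0],[0,0,0,0,0,0]]'; python3 - <<'E'
from h import *
snap("wrist","wc")
ex=np.array([.992,.127]);ey=np.array([-.127,.992]);e=np.array([.6267,.2217])+.046*ex
im=np.load("pics/wc.npz")["img"];g=cv2.cvtColor(im,cv2.COLOR_BGR2GRAY)
P=lambda s,y,z:np.array(p("wc",[*(e+s*ex+y*ey),z])).round().astype(int)
print("edge low",P(0,-.1,.106),P(0,.1,.106)," wall top",P(.012,-.1,.024),P(.012,.1,.024)," wall foot",P(.012,-.1,0),P(.012,.1,0),"fin",P(-.038,0,.085))
for y in(-.05,.05):
    u,v=P(.012,y,0);print("col",y,u,v,[int(x) for x in g[max(v-100,0):v+30:4,u]], "start",max(v-100,0))
v=P(.012,0,.012)[1];r=g[v];print("row",v,[int(x) for x in r[::8]])
for n,s,y,z in(("S2 lid",.048-.029,-.0585,.069),("S1 lid",.112-.029,-.0545,.069),("S3 lid",.112-.029,.056,.069),("S3 foot",.112-.029,.056,.03),("S3 out",.083,.09,.05),("div tab",.058,0,.088),("div gap",.058,.012,.088)):
    u,v=P(s,y,z);print(n,u,v,g[v-4:v+4,max(u-2,0):u+3].mean(1).astype(int) if 4<v<416 and 0<u<556 else None)
E
```

```text
time_s: 72.55
eef_pos: [0.4332, 0.2045, 0.1898]
eef_rot: [0.02, 0.949, 0.06, 0.308]
wrist_force: [0.5, 0.5, 1.3]
opening: 0.396
grasp_force: 0.0
edge low [383  22] [156  13]  wall top [356  73] [176  68]  wall foot [350  87] [180  82] fin [272  70]
col -0.05 309 86 [133, 116, 83, 68, 64, 99, 96, 94, 80, 73, 78, 109, 113, 112, 110, 113, 112, 106, 48, 41, 42, 45, 92, 89, 90, 89, 88, 88, 89] start 0
col 0.05 224 84 [120, 80, 63, 61, 108, 106, 109, 57, 54, 53, 51, 52, 51, 51, 49, 49, 53, 50, 42, 44, 41, 86, 87, 88, 92, 88, 87, 88, 89] start 0
row 78 [139, 64, 60, 56, 47, 49, 55, 59, 59, 72, 95, 140, 142, 145, 146, 144, 83, 65, 59, 87, 88, 89, 86, 40, 46, 42, 42, 42, 39, 41, 43, 41, 42, 55, 86, 46, 44, 45, 48, 42, 43, 43, 44, 46, 49, 90, 90, 90, 57, 63, 67, 146, 144, 145, 145, 145, 144, 106, 121, 108, 145, 147, 145, 143, 147, 141, 111, 124, 122, 120]
S2 lid 328 36 [96 98 90 82 76 76 76 77]
S1 lid 320 -12 None
S3 lid 215 -17 None
S3 foot 218 14 [ 59  60  59  68 100 108 108 107]
S3 out 185 -2 None
div tab 270 -13 None
div gap 258 -14 None
```

The front wall sits within a pixel or two of where I predicted, and the visible cups are in place. Handing in.

```bash
python3 -c "
from bench import ctrl
print(ctrl.hand_in())"
```

```text
the job is handed in; nothing more can be done
None
```

I handed the job in, but no verdict came back: the open cup is in the dish, and the carrier, with three lidded cups and the divider seated, sits square and centred with its front wall about 12 mm under the riser's edge, though its load there was only partly visible.

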